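# Phone out of the acrylic tray and onto its stand

### The job

First lift the yellow fidget cube off the phone and put it down in the free front part of the narrow compartment of the same top tray. Then slide the phone out over the open front edge of its compartment until enough sticks out to pinch, lay it gently on the cork mat screen up and let go, take it again nearer its top end and lean it on the phone stand, screen out, its orange bottom end down against the ledge and squarely between the cheeks. Leave the pen cup, the cat figurine and the mouse standing where they are.

Things in the scene. Friction and masses are not known exactly. Their poses are not given: they have to be found in the camera images.
- stack: Fixed 3-tier clear acrylic tray stack, white top edges, 194 x 140 mm. Origin at desk level, z up, FRONT is -x. Top tray: floor surface at z = 94 mm (4 mm thick), from x = -95 (front edge) to +95 mm (back wall). Walls 4 mm thick, 16 mm above the floor. Phone compartment: y = -66 to 0 mm, open at the front. Narrow compartment: y = 4 to 66 mm; see bay_centre.
- lane_edge (a point): Middle of the open front edge of the phone compartment (stack x = -95, y = -33 mm), on the floor of the top tray; axes as the stack. There is free air in front of the edge, down to the desk.
- bay_centre (a point): Point in the middle of the free part of the narrow compartment, on its floor (stack x = -38, y = 35 mm). A 10 mm high front lip closes it at x = -95 to -91 mm and fixed black keycaps 10 mm high fill it from x = 27 mm to the back; x = -91 to 20 mm is free for the cube.
- phone: Loose phone, blue case, black screen, orange bottom end, 120 x 60 x 11 mm, 110 to 210 g. Origin: centre of its underside; x towards the TOP end, y across, z out of the screen. Starts flat in its compartment, orange end towards the open front, 8 to 24 mm inside the edge, about 3 mm from the wall on each side, 46 mm or more free between its top end and the back wall.
- phone_foot (a point): Middle of the orange bottom end of the phone (phone x = -60 mm), on its underside.
- cube: Loose yellow plastic fidget cube, 32 mm, 40 g, lying on the phone's screen. Origin at the centre of its underside, z up.
- mat: Fixed cork mat on the desk, 160 (x) x 110 (y) x 3 mm. Origin at the centre of its underside, on the desk.
- stand: Fixed aluminium phone stand that faces the far side of the desk, away from the robot: base plate 110 x 84 x 6 mm, origin at the centre of its underside on the desk, z up, its front is -x. Carries the sloping cradle, whose origin is at x = -45, y = 0, z = 24 mm.
- cradle: Sloping part of the stand. Origin in the corner of ledge and rest surface, on the centre line; x up the slope (30 deg above horizontal), z normal to the rest surface, out. Rest surface z = 0, 95 long, 44 mm wide. Ledge x = -6 to 0, 12 mm high. Cheeks x = 0 to 40, 12 mm high, 71 mm apart: no room for fingers there. A placed phone has these axes, orange end at the origin.
- pen_cup: Loose stainless pen cup with pens, 72 mm diameter, 155 mm high in all; origin under its centre. Not to be moved.
- cat: Loose white ceramic cat figurine, 55 mm wide, 86 mm high; origin under its centre. Not to be moved.
- mouse: Loose grey computer mouse, 60 x 98 x 33 mm (x, y, z); origin under its centre. Not to be moved.
Not all that is in view belongs to the job. Several things look just like the stack: the one meant starts farthest to the robot's right.

How it is judged:
By the outcome, as a careful person would: the job done as asked, in the order asked, and still so for the second after the job is handed in, with the robot touching nothing.
It also fails if it takes over 67 s, if anything falls off the work surface, if the arm or the gripper's body presses on something with over 40 N, if the wrist force passes 120 N, or if a joint passes its speed limit or range.

### The arm

A 6-joint arm with a two-finger parallel gripper is mounted at the origin on the work surface. World frame = base frame: x ahead of the robot, y to its left, z up, the work surface at z = 0. Lengths are in m, angles in rad, forces in N, time in s.
With the tool pointing down it reaches from about 0.225 to 0.875 m from the base axis. Payload 3.4 kg.
Tool frame: the origin (TCP) lies on the centre line of the jaws, within the pads' length; the fingertips stand 17 mm ahead of it and the grasp point (between the pads) lies 2 mm behind it (nose_length is the distance from the TCP to the fingertips, in m); z points along the fingers, y is the line along which they close (so a half turn about z gives the same grasp; the last joint's range is limited). The gripper opens to 85 mm and grips with 20 to 120 N. Pads are 22 mm wide; open, the fingers measure 114 mm over their backs; the gripper's body (76 mm by 85 mm) begins 54 mm behind the grasp point. The pads swing forward as they close: fully open they stand 13 mm farther back than shut.
Start: joints at [1.065, 0.276, 1.505, -0, 1.361, -0.121], TCP at [0.216, 0.533, 0.223] pointing down, gripper open.
Joint ranges: [-2.89, 2.89], [-0.75, 2.08], [0.22, 2.7], [-1.18, 4.32], [0.11, 2.71], [-2.7, 2.7]. Speed limits (rad/s): [2.57, 2.57, 3.14, 3.14, 3.14, 3.14].

### API

Orientations are given as a unit quaternion [w, x, y, z].
In Python, from rig import get_state, get_image, sign_off, find_in, place_of, nose_length gives the robot as it stands.
- The arm moves only by the tool apply_moves, never from a script. Its argument "deltas" is one flat list of numbers, 5 for each row, row after row: the finger opening in mm, from 0 to 85.4, then the shift along the tool's x, y, z in mm, then the turn about the tool's z in degrees. A call has 1 to 12 rows; each row is the pose to reach, as a shift and turn from the pose commanded when the call began, along the tool's axes at that moment; what a row does not reach only later rows make up. A row lasts 1/12 s, in which the tool goes at most 41.7 mm and 7.16 degrees, less where a joint would pass 70% of its speed; a pose out of reach is approached as far as the arm can. A call with a gripper value outside its range is refused whole. The fingers move at their own pace and stop on an object; "squeeze" is the grip in N (left out, the last holds). Time passes only in rows, so rows that repeat a pose let the fingers close. It gives the time, the measured TCP pose, the force, the opening and the grip force at its end, in the units of the state.
- get_state(): the state, without advancing time (a new reading comes with each control period).
- get_image(name): name is "scene" or "side" or "wrist"; returns a dict with "frame" (480x640x3 uint8, red, green, blue), "K" (3x3 intrinsics, pixels), "position" and "orientation" of the camera in the world. Camera axes: x right, y down, z forward; pixel columns grow to the right and rows downward; lengths in m; the calibration is good to about 2 mm. The wrist camera is an equidistant fisheye: a pixel r from the principal point sees the ray r / f radians off the axis. A picture is of the moment at which its call begins. There is no depth.
- sign_off(): hands the job in; it is judged then, once.
Trained networks look in a picture, given as the dict that the camera call returned (one of the last four; its "shot" number tells which), for a name from the list of things; names that differ only in an ending like _2 or _b are one class to them, and where a whole thing is asked for, a point or a joint stands for the part that bears it (a point fixed in the world has none). Each returns a list of dicts, best first, with "score" (0 to 1); they miss things now and then, are a little off and sometimes report something else, mostly with a low value. They report only what shows in the picture. A call takes as long as a camera call. They do not tell look-alikes from the thing itself.
- find_in(query, picture): "point" ([column, row] in pixels, amid what is visible of it).
- place_of(query, picture): "point" ([column, row] in pixels: a listed point, or the origin of a listed thing).
The state is a dict: "clock": time; "qpos": joint angles; "qd": joint speeds; "effort": joint torques, N m; "position": TCP position; "ee_rot": TCP orientation; "contact_force": force on the tool from outside, world axes, zero at the start; "moment": the same for the moment, N m; "width": finger opening in m; "gripper_force": force on a finger pad.
Only numpy, scipy, OpenCV 4.12 (cv2) and the standard library are available. Lean on these libraries where they do the work, as an engineer would, in place of code of your own. Each camera call takes 0.05 s, during which the arm holds its last target. There are 200 camera calls.

## Working session

There is one attempt and no reset: what is moved stays moved. The work goes in short steps, Python scripts to look and compute and a tool call to move; the robot and the scene stay as the last step left them, time stands still between calls to the robot, and variables do not carry over. Pictures are saved under pics/ and viewed, at most 10 in all, crops included, and the job is handed in when it is done.

Besides the shell and the picture viewer there is one more tool, called after ">>>" in YAML: its name, and indented under it one key for each argument. apply_moves: Moves the arm, as the interface text tells. Its arguments: {"type":"object","properties":{"deltas":{"type":"array"},"squeeze":{"type":"number"}},"required":["deltas"]}

```bash
ls; mkdir -p pics
cat > h.py <<'E'
import numpy as np, cv2
from rig import *
from scipy.spatial.transform import Rotation as R
def rot(q): return R.from_quat([q[1],q[2],q[3],q[0]]).as_matrix()
def ray(im,p):
    K=im["K"]; x=(p[0]-K[0][2])/K[0][0]; y=(p[1]-K[1][2])/K[1][1]
    return rot(im["orientation"])@np.array([x,y,1.])
def at_z(im,p,z):
    c=np.array(im["position"]); d=ray(im,p); return c+d*(z-c[2])/d[2]
def tri(a,pa,b,pb):
    c1,c2=np.array(a["position"]),np.array(b["position"]); d1,d2=ray(a,pa),ray(b,pb)
    d1/=np.linalg.norm(d1); d2/=np.linalg.norm(d2)
    s=np.linalg.lstsq(np.c_[d1,-d2],c2-c1,rcond=None)[0]
    p,q=c1+s[0]*d1,c2+s[1]*d2
    return (p+q)/2,np.linalg.norm(p-q)
def proj(im,P):
    v=rot(im["orientation"]).T@(np.array(P)-np.array(im["position"])); K=im["K"]
    return [K[0][0]*v[0]/v[2]+K[0][2],K[1][1]*v[1]/v[2]+K[1][2]]
def save(im,n): cv2.imwrite("pics/"+n+".png",cv2.cvtColor(im["frame"],cv2.COLOR_RGB2BGR))
E
python3 - <<'E'
from h import *
a=get_image("scene");b=get_image("side")
cv2.imwrite("pics/a.png",cv2.cvtColor(a["frame"],cv2.COLOR_RGB2BGR));save(b,"b")
for im in (a,b):
    print(np.round(im["position"],3),np.round(rot(im["orientation"])[:,2],3),np.round(im["K"],0).tolist())
    for q in "stack lane_edge bay_centre phone phone_foot cube mat stand cradle pen_cup cat mouse".split():
        r=place_of(q,im)
        print(q,[(np.round(d["point"]).astype(int).tolist(),round(d["score"],2),np.round(at_z(im,d["point"],0.),3)[:2].tolist()) for d in r[:4]])
print(nose_length() if callable(nose_length) else nose_length, get_state())
E
```

```text
pics
[1.395 0.303 0.917] [-0.71  -0.226 -0.667] [[542.0, 0.0, 315.0], [0.0, 542.0, 242.0], [0.0, 0.0, 1.0]]
stack [([478, 227], 0.97, [0.241, 0.383]), ([419, 280], 0.84, [0.476, 0.266]), ([536, 360], 0.77, [0.635, 0.528])]
lane_edge [([492, 313], 0.83, [0.531, 0.436]), ([382, 245], 0.81, [0.382, 0.156]), ([446, 202], 0.69, [0.156, 0.289])]
bay_centre [([538, 309], 0.73, [0.489, 0.531]), ([465, 190], 0.66, [0.089, 0.335])]
phone [([411, 256], 0.82, [0.401, 0.234])]
phone_foot []
cube [([406, 250], 0.69, [0.382, 0.217])]
mat [([278, 281], 0.77, [0.576, -0.049])]
stand [([206, 252], 0.84, [0.533, -0.257])]
cradle [([194, 263], 0.74, [0.576, -0.267]), ([383, 247], 0.22, [0.388, 0.162])]
pen_cup [([224, 347], 0.7, [0.787, -0.093]), ([282, 283], 0.38, [0.58, -0.038]), ([410, 255], 0.35, [0.398, 0.231])]
cat [([300, 363], 0.57, [0.781, 0.072])]
mouse [([145, 224], 0.56, [0.48, -0.459]), ([206, 255], 0.48, [0.543, -0.251])]
[-0.041 -0.672  1.131] [ 0.397  0.52  -0.756] [[539.0, 0.0, 318.0], [0.0, 539.0, 236.0], [0.0, 0.0, 1.0]]
stack [([168, 235], 0.86, [0.231, 0.37]), ([254, 150], 0.82, [0.
[... 731 characters left out ...]
k': 1.3, 'qpos': array([ 1.06498819e+00,  2.75901360e-01,  1.50491377e+00, -1.85436360e-05,
        1.36071430e+00, -1.21014154e-01]), 'qd': array([ 7.46012672e-04, -1.64035901e-03,  3.22275412e-05,  1.01627077e-03,
        2.76190170e-06,  7.09336445e-04]), 'effort': array([-3.42490703e-04, -4.16662502e+01, -2.46090192e+01, -2.62992635e-04,
        2.22959497e-04,  2.03709540e-06]), 'position': array([0.21586556, 0.53296399, 0.22302174]), 'ee_rot': array([1.83725611e-05, 1.91210310e-01, 9.81549090e-01, 2.72767169e-05]), 'contact_force': array([ 0.51620008, -0.09277998, -0.35737772]), 'moment': array([ 0.00803267, -0.04630503, -0.02047001]), 'gripper_force': 0.0, 'width': 0.0851410011879039}
```

View pics/a.png

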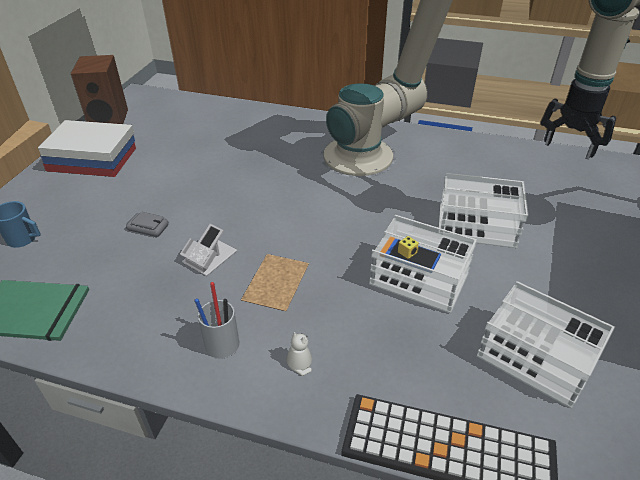

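View pics/b.png

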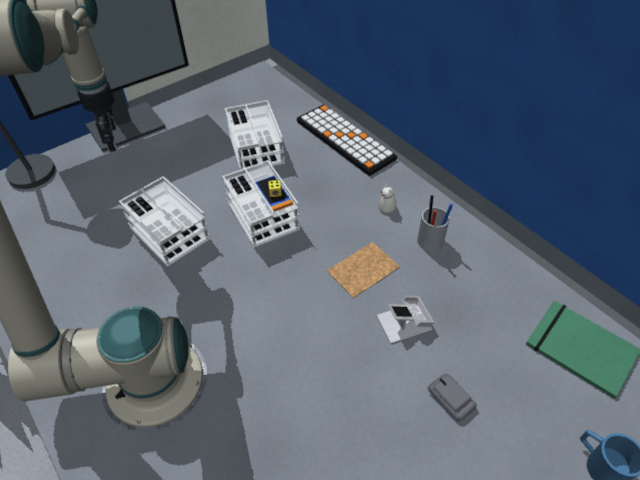

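Look-alikes for the stack are at scene pixels (478,227), (419,280) and (536,360). The middle one has the lowest y (0.267), so it is farthest right, and it is the one holding the phone and cube. Next: a close crop and triangulation.

Run:
```python
from h import *
a=get_image("scene");b=get_image("side")
def best(q,im,near=None):
    r=place_of(q,im)
    if near is not None: r=[d for d in r if np.hypot(*(np.array(d["point"])-near))<45]
    return r[0]["point"] if r else None
N={"stack":([419,280],[262,216]),"lane_edge":([382,245],[284,210]),"bay_centre":([425,235],[253,206]),"phone":([411,256],[273,194]),"phone_foot":([385,245],[282,210]),"cube":([406,250],[273,190]),"mat":([278,281],[365,270]),"stand":([206,252],[400,322]),"cradle":([194,263],[420,314]),"pen_cup":([224,347],[429,239]),"cat":([300,363],[387,207]),"mouse":([145,224],[454,398])}
for q,(na,nb) in N.items():
    pa,pb=best(q,a,na),best(q,b,nb)
    if pa is not None and pb is not None:
        P,e=tri(a,pa,b,pb); print(q,np.round(P,4),"gap",round(e,4))
    else: print(q,pa,pb)
c1=cv2.resize(a["frame"][205:315,360:485],None,fx=3.2,fy=3.2,interpolation=cv2.INTER_CUBIC)
c2=cv2.resize(b["frame"][155:255,215:305],None,fx=3.52,fy=3.52,interpolation=cv2.INTER_CUBIC)
out=np.hstack([c1,c2]);print(c1.shape,c2.shape);save({"frame":out},"crop1")
```

```text
stack None [260.3, 213.7]
lane_edge [0.4925 0.1757 0.0925] gap 0.0134
bay_centre [0.4319 0.2277 0.0922] gap 0.0041
phone [0.4967 0.2427 0.09  ] gap 0.0046
phone_foot None [281.8, 208.7]
cube [0.5075 0.2302 0.1136] gap 0.006
mat [ 0.5775 -0.0518 -0.0026] gap 0.0005
stand [ 0.5409 -0.2396  0.0048] gap 0.0055
cradle [ 0.5853 -0.2544  0.0211] gap 0.0034
pen_cup [ 0.7863 -0.0981  0.0021] gap 0.0032
cat [ 0.7775  0.0713 -0.0037] gap 0.0037
mouse [ 0.4903 -0.4508  0.0045] gap 0.004
(352, 400, 3) (352, 317, 3)
```

View pics/crop1.png

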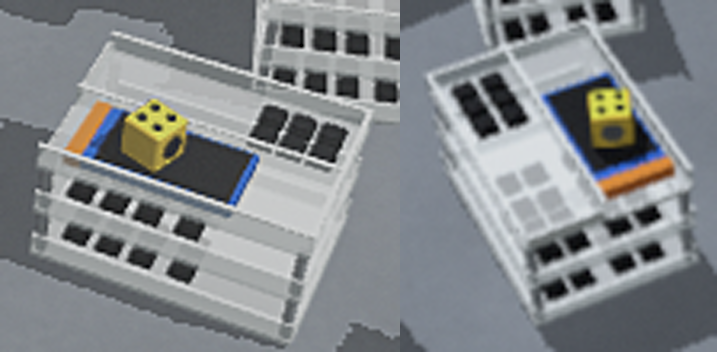

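The crop shows the blue phone with its orange end at the open front (facing -y) and the yellow cube on its near-front part. The narrow compartment is on the robot's side. I'll fit the poses from the corners.

Run:
```python
from h import *
from scipy.optimize import least_squares
a=get_image("scene");b=get_image("side")
A=[(372.5,250.3),(457.5,280),(475.6,240.3),(395.3,215.3)] # fr(-y) , back(-y), back(+y), front(+y)
B=[(297.4,207.6),(267.6,163),(223.5,176.3),(252,223)]
for p,q in zip(A,B):
    P,e=tri(a,p,b,q); print(np.round(P,4),round(e,4))
L=np.array([[-95,-68],[97,-68],[97,68],[-95,68]])/1e3
def T(v,l,z): c,s=np.cos(v[2]),np.sin(v[2]); return [v[0]+c*l[0]-s*l[1],v[1]+s*l[0]+c*l[1],z]
def f(v,bb=(1,1)): 
    r=[]
    for l,p,q in zip(L,A,B):
        if bb[0]:r+=list(np.array(proj(a,T(v,l,.110)))-p)
        if bb[1]:r+=list(np.array(proj(b,T(v,l,.110)))-q)
    return r
for bb in((1,1),(1,0),(0,1)):
    s=least_squares(f,[.46,.26,1.5],args=(bb,)); print(np.round(s.x,4),"deg",np.degrees(s.x[2]).round(1),"cost px",np.sqrt(np.mean(s.fun**2)))
v=least_squares(f,[.46,.26,1.5]).x
print("edge",T(v,(-.095,-.033),.094),"bay",T(v,(-.038,.035),.094))
for im,n,box in((a,"a",(205,315,360,485)),(b,"b",(155,255,215,305))):
    h=cv2.cvtColor(im["frame"],cv2.COLOR_RGB2HSV)[box[0]:box[1],box[2]:box[3]]
    for nm,lo,hi in(("orange",(5,120,120),(18,255,255)),("blue",(105,120,60),(130,255,255)),("yellow",(20,120,80),(35,255,255)),("dark",(0,0,0),(180,255,60))):
        m=cv2.inRange(h,lo,hi); y,x=np.nonzero(m)
        if len(x):
            r=cv2.minAreaRect(np.c_[x,y].astype(np.float32)); bp=cv2.boxPoints(r)+[box[2],box[0]]
            z={"orange":.105,"blue":.105,"yellow":.137,"dark":.105}[nm]
            print(n,nm,len(x),"cen",np.round([x.mean()+box[2],y.mean()+box[0]],1),"W",np.round(at_z(im,[x.mean()+box[2],y.mean()+box[0]],z),4)[:2],"corners",[np.round(at_z(im,c,z)[:2],3).tolist() for c in bp] if nm in("orange","blue") else "")
```

```text
[0.5194 0.1541 0.1005] 0.0076
[0.5584 0.3453 0.1029] 0.0029
[0.4279 0.3705 0.1087] 0.0019
[0.3922 0.1796 0.1064] 0.0088
[0.4757 0.2611 1.3805] deg 79.1 cost px 1.579137513088822
[0.4777 0.2638 1.3809] deg 79.1 cost px 0.2912241629767784
[0.4723 0.2533 1.38  ] deg 79.1 cost px 1.2202855713629082
edge [np.float64(0.4901143483961123), np.float64(0.16158378927122202), 0.094] bay [np.float64(0.43412340046433817), np.float64(0.23041702070561976), 0.094]
a orange 85 cen [387.4 244.4] W [0.4926 0.1851] corners [[0.517, 0.175], [0.461, 0.186], [0.467, 0.196], [0.523, 0.184]]
a blue 125 cen [411.  252.8] W [0.5048 0.2402] corners [[0.521, 0.187], [0.464, 0.188], [0.487, 0.302], [0.541, 0.298]]
a yellow 274 cen [407.  247.1] W [0.5244 0.2314] corners 
a dark 1183 cen [430.4 251.8] W [0.4893 0.2801] corners 
b orange 80 cen [281.8 204.5] W [0.4926 0.1816] corners [[0.468, 0.193], [0.523, 0.182], [0.516, 0.165], [0.462, 0.176]]
b blue 114 cen [272.9 193.3] W [0.4985 0.2309] corners [[0.485, 0.296], [0.547, 0.304], [0.522, 0.188], [0.464, 0.183]]
b yellow 166 cen [273.9 187.4] W [0.4966 0.2194] corners 
b dark 669 cen [261.9 195.1] W [0.4712 0.2439] corners
```

```bash
cat >> h.py <<'E'
S0=np.array([.4767,.2625]); SY=np.radians(79.1)
def SW(x,y,z):  # stack mm -> world m
    c,s=np.cos(SY),np.sin(SY); return np.array([S0[0]+(c*x-s*y)/1e3,S0[1]+(s*x+c*y)/1e3,z/1e3])
def WS(P):
    c,s=np.cos(SY),np.sin(SY); d=(np.array(P[:2])-S0)*1e3; return np.array([c*d[0]+s*d[1],-s*d[0]+c*d[1],P[2]*1e3 if len(P)>2 else 0])
def go(P,ydeg,turns=0):
    """print tool-frame deltas (mm, deg about tool z) to put TCP at P with tool y along world angle ydeg (mod 180)"""
    s=get_state(); M=rot(s["ee_rot"]); d=M.T@(np.array(P)-s["position"])*1e3
    cur=np.degrees(np.arctan2(M[1,1],M[0,1])); t=((ydeg-cur+90)%180)-90+180*turns
    print("delta",np.round(d,1),"turn",round(-t,1),"| q6",round(s["qpos"][5],2),"cur y ang",round(cur,1),"clock",round(s["clock"],2))
def wray(im,p):
    K=im["K"]; u=np.array([(p[0]-K[0][2])/K[0][0],(p[1]-K[1][2])/K[1][1]]); th=np.hypot(*u)
    v=np.r_[u/th*np.sin(th),np.cos(th)] if th>1e-9 else np.array([0,0,1.]); return rot(im["orientation"])@v
def wat(im,p,z):
    c=np.array(im["position"]); d=wray(im,p); return c+d*(z-c[2])/d[2]
def wproj(im,P):
    v=rot(im["orientation"]).T@(np.array(P)-np.array(im["position"])); K=im["K"]; r=np.hypot(v[0],v[1]); th=np.arctan2(r,v[2])
    return [K[0][0]*th*v[0]/r+K[0][2],K[1][1]*th*v[1]/r+K[1][2]]
E
python3 - <<'E'
from h import *
go([.50,.23,.26],79.1); M=rot(get_state()["ee_rot"]);print(M.round(2)); w=get_image("wrist");print(M.T@(np.array(w["position"])-get_state()["position"]),(M.T@rot(w["orientation"])).round(2))
E
```

```text
delta [-377.1 -174.1  -37. ] turn -11.1 | q6 -0.12 cur y ang 68.0 clock 2.7
[[-0.93  0.38  0.  ]
 [ 0.38  0.93  0.  ]
 [ 0.    0.   -1.  ]]
[ 6.48797750e-02 -1.09036889e-04 -1.50693762e-01] [[-0.   -0.97 -0.26]
 [ 1.   -0.    0.  ]
 [-0.   -0.26  0.97]]
```

>>> apply_moves:
  deltas: [85,-377,-174,-37,-11,85,-377,-174,-37,-11,85,-377,-174,-37,-11,85,-377,-174,-37,-11,85,-377,-174,-37,-11,85,-377,-174,-37,-11,85,-377,-174,-37,-11,60,-377,-174,-37,-11,60,-377,-174,-37,-11,60,-377,-174,-37,-11,60,-377,-174,-37,-11,60,-377,-174,-37,-11]
  squeeze: 30

```text
clock: 3.75
position: [0.5017, 0.2283, 0.2599]
ee_rot: [0.0, 0.098, 0.995, 0.0]
contact_force: [0.1, 0.2, 0.5]
width: 0.0605
gripper_force: 0.0
```

Run:
```python
from h import *
w=get_image("wrist");save(w,"w1");s=get_state();print(s["position"],s["width"],s["clock"],np.round(w["K"],1).tolist())
for q,z in(("stack",0),("lane_edge",.094),("bay_centre",.094),("phone",.094),("phone_foot",.094),("cube",.105)):
    for d in place_of(q,w)[:2]:
        P=wat(w,d["point"],z); print(q,np.round(d["point"],1),round(d["score"],2),P.round(4),"stack",WS(P).round(1))
```

```text
[0.50016447 0.22968552 0.25980044] 0.05975166324842209 3.8 [[371.6, 0.0, 322.8], [0.0, 371.6, 241.6], [0.0, 0.0, 1.0]]
stack [347.2 170.1] 0.94 [0.4712 0.2619 0.    ] stack [-1.6  5.3  0. ]
stack [556.9 258.2] 0.84 [ 0.6303  0.5235 -0.    ] stack [ 285.4 -101.5   -0. ]
lane_edge [529.2 297.2] 0.92 [0.6222 0.4235 0.094 ] stack [ 185.6 -112.4   94. ]
lane_edge [251.  224.1] 0.56 [0.4931 0.1655 0.094 ] stack [-92.2 -34.4  94. ]
bay_centre [308.2 144.3] 0.85 [0.4356 0.229  0.094 ] stack [-40.7  34.1  94. ]
bay_centre [585.3 248.9] 0.59 [0.5844 0.499  0.094 ] stack [252.6 -61.   94. ]
phone [336.4 217.6] 0.78 [0.5024 0.2403 0.094 ] stack [-17.  -29.4  94. ]
phone_foot [265.1 219.9] 0.6 [0.492  0.1787 0.094 ] stack [-79.4 -30.8  94. ]
phone_foot [325.3 228.4] 0.23 [0.5099 0.2289 0.094 ] stack [-26.7 -39.   94. ]
cube [326.7 230.2] 0.86 [0.5092 0.2302 0.105 ] stack [-25.6 -38.  105. ]
```

View pics/w1.png

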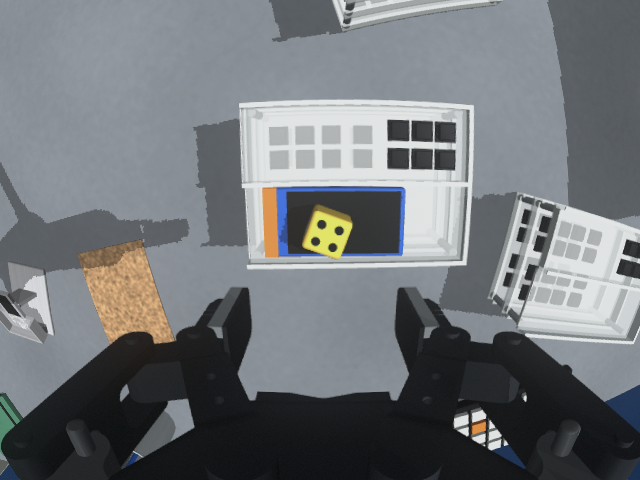

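The wrist view shows the stack outline at (240..474, 103..267), the phone at (264..404, 187..257) with its orange end on the left, and a rotated cube around (328,232).

Run:
```python
from h import *
from scipy.optimize import least_squares
w=get_image("wrist")
C=[(248,267),(467,265),(474,105),(240,103)]; L=np.array([[-95,-70],[99,-70],[99,70],[-95,70]])/1e3
for x0 in(0,1):
    def T(v,l,z): c,s=np.cos(v[2]),np.sin(v[2]); return [v[0]+c*l[0]-s*l[1],v[1]+s*l[0]+c*l[1],z]
    f=lambda v: np.concatenate([np.array(wproj(w,T(v,l-[.002*x0,0],.110)))-p for l,p in zip(L,C)])
    s=least_squares(f,[.4767,.2625,1.38]); print(s.x.round(4),np.degrees(s.x[2]).round(2),s.fun.round(1))
for n,p in(("ph",(264,187)),("ph",(404,187)),("ph",(403,255)),("ph",(265,257))): print(n,WS(wat(w,p,.105)).round(1))
h=cv2.cvtColor(w["frame"],cv2.COLOR_RGB2HSV); sub=h[190:275,290:370]
m=((sub[...,0]>20)&(sub[...,0]<35)&(sub[...,1]>100)); 
for lo in (100,170,200):
    y,x=np.nonzero(m&(sub[...,2]>lo)); hull=cv2.convexHull(np.c_[x+290,y+190].astype(np.float32))[:,0]
    P=np.array([WS(wat(w,p,.137))[:2] for p in hull],np.float32); print(lo,len(x),cv2.minAreaRect(P),cv2.boxPoints(cv2.minAreaRect(P)).round(1).tolist())
```

```text
[0.4731 0.2661 1.3926] 79.79 [-0.   0.9 -0.6 -0.7  0.1  0.2  0.3 -0.5]
[0.4734 0.2681 1.3926] 79.79 [-0.   0.9 -0.6 -0.7  0.1  0.2  0.3 -0.5]
ph [-75.3   2.4 105. ]
ph [ 41.7   2.7 105. ]
ph [ 43.7 -56.8 105. ]
ph [-76.6 -58.5 105. ]
100 1657 ((-25.00617027282715, -32.085296630859375), (36.13201904296875, 31.94637107849121), 69.30000305175781) [[-46.29999923706055, -43.29999923706055], [-16.5, -54.599998474121094], [-3.700000047683716, -20.799999237060547], [-33.599998474121094, -9.5]]
170 1278 ((-25.587539672851562, -34.0212287902832), (31.041912078857422, 30.64427375793457), 69.92232513427734) [[-45.29999923706055, -43.29999923706055], [-16.5, -53.900001525878906], [-5.900000095367432, -24.700000762939453], [-34.70000076293945, -14.199999809265137]]
200 1171 ((-25.473045349121094, -34.14803695678711), (30.377025604248047, 29.846633911132812), 70.0706787109375) [[-44.70000076293945, -43.29999923706055], [-16.600000381469727, -53.5], [-6.300000190734863, -25.0], [-34.29999923706055, -14.800000190734863]]
```

```bash
python3 - <<'E'
from h import *
C=SW(-25.5,-34.1,127);print(C)
s=open("h.py").read().replace("S0=np.array([.4767,.2625]); SY=np.radians(79.1)","S0=np.array([.4733,.2657]); SY=np.radians(79.8)");open("h.py","w").write(s)
go(C,59.1)
w=None
E
python3 - <<'E'
from h import *
w=get_image("wrist")
for p in((264,187),(404,187),(403,255),(265,257)): print(WS(wat(w,p,.105)).round(1))
B=SW(-38,35,117);print("bay",B,"cube in S",WS([.505,.23,.1]))
E
```

```text
[0.50536286 0.2310119  0.127     ]
delta [ -6.2   1.  133.1] turn 20.0 | q6 -1.07 cur y ang 79.1 clock 4.15
[-77.9  -0.8 105. ]
[ 39.1  -2.  105. ]
[ 40.4 -61.5 105. ]
[-80.  -61.7 105. ]
bay [0.43212393 0.23449853 0.117     ] cube in S [-29.52219694 -37.520926   100.        ]
```

>>> apply_moves:
  deltas: [50,-6,1,80,20,50,-6,1,80,20,50,-6,1,80,20,50,-6,1,80,20,50,-6,1,120,20,50,-6,1,133,20,50,-6,1,133,20,25,-6,1,133,20,25,-6,1,133,20,25,-6,1,133,20,25,-6,1,133,20,25,-6,1,133,20]
  squeeze: 30

```text
clock: 5.2
position: [0.5072, 0.2304, 0.1286]
ee_rot: [0.001, 0.267, 0.964, 0.001]
contact_force: [-0.2, 0.7, 3.8]
width: 0.0246
gripper_force: 2.1
```

Run:
```python
from h import *
P=SW(-38,35,119);s=get_state();up=s["position"].copy();print(s["width"],s["gripper_force"],s["contact_force"],s["position"]);up[2]=.19
go(up,59.1);P2=P.copy();P2[2]=.19;go(P2,79.8);go(P,79.8)
```

```text
0.02456895464848739 2.1182385275460547 [-0.23166416  0.72887971  3.76370749] [0.50715722 0.23042853 0.12862654]
delta [ -0.1   0.2 -61.4] turn -0.1 | q6 -0.73 cur y ang 59.0 clock 5.2
delta [ 66.3 -35.  -61.6] turn -20.8 | q6 -0.73 cur y ang 59.0 clock 5.2
delta [ 66.4 -35.2   9.4] turn -20.8 | q6 -0.73 cur y ang 59.0 clock 5.2
```

Run:
```python
from h import *
w=get_image("wrist");a=get_image("scene");b=get_image("side")
c=cv2.resize(w["frame"][100:360,180:480],(460,400),interpolation=cv2.INTER_CUBIC)
d=cv2.resize(a["frame"][200:300,370:470],(340,400),interpolation=cv2.INTER_CUBIC)[:,:340]
save({"frame":np.hstack([c,d])},"w2")
print([ (d["point"],d["score"]) for d in place_of("cube",w)])
```

```text
[([325.3, 274.9], 0.62)]
```

View pics/w2.png

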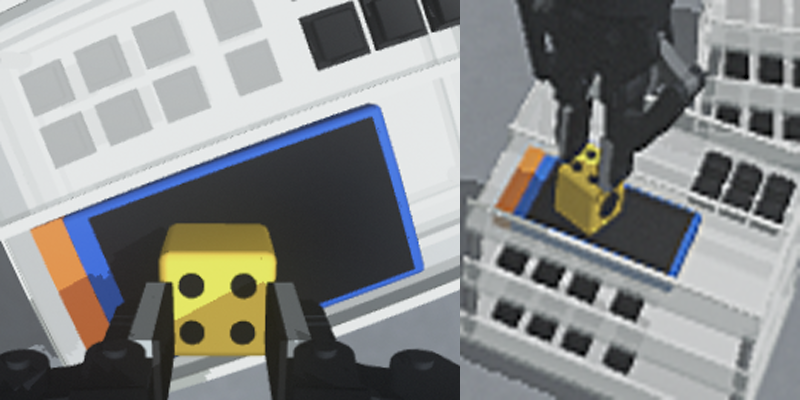

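The pads straddle the cube, yet the reported width (24.6 mm) is below 32 mm. I'll compare the cube and pad positions numerically.

Run:
```python
from h import *
w=get_image("wrist");s=get_state();M=rot(s["ee_rot"]);p=s["position"]
for l in([0,0,-2],[0,12,-2],[0,-12,-2],[11,12,17],[11,16,17],[-11,12,17],[0,0,17],[11,-16,17]): print(l,np.round(wproj(w,p+M@np.array(l)/1e3),1))
h=cv2.cvtColor(w["frame"],cv2.COLOR_RGB2HSV);m=cv2.inRange(h,(20,100,170),(35,255,255));m[:, :250]=0;m[:,400:]=0
y,x=np.nonzero(m);hull=cv2.convexHull(np.c_[x,y].astype(np.float32))[:,0]
Q=np.array([(M.T@(wat(w,q,.137)-p)*1e3)[:2] for q in hull],np.float32);print(Q.min(0),Q.max(0),cv2.minAreaRect(Q),x.min(),x.max(),y.min(),y.max())
print(s["width"],s["gripper_force"],s["contact_force"],s["moment"],s["clock"])
```

```text
[0, 0, -2] [322.8 297.3]
[0, 12, -2] [350.3 297.2]
[0, -12, -2] [295.2 297.2]
[11, 12, 17] [348.  259.9]
[11, 16, 17] [356.4 259.9]
[-11, 12, 17] [347.  302.2]
[0, 0, 17] [322.7 281.6]
[11, -16, 17] [289.1 259.9]
[-12.35956  -15.513823] [17.871986 14.871209] ((2.7853403091430664, -0.3469390869140625), (30.20357322692871, 30.38347053527832), 0.1963588297367096) 285 359 263 329
0.025039856967164428 3.0851978540886194 [-0.19176503 -0.26806778  6.31658012] [-0.02709624  0.09429002  0.02535926] 5.45
```

>>> apply_moves:
  deltas: [15,0,0,0,0,10,0,0,0,0,10,0,0,0,0]
  squeeze: 25

```text
clock: 5.7
position: [0.5074, 0.2303, 0.129]
ee_rot: [0.002, 0.268, 0.964, 0.001]
contact_force: [-0.3, 0.1, 8.2]
width: 0.0102
gripper_force: 4.2
```

Run:
```python
from h import *
w=get_image("wrist");a=get_image("scene");b=get_image("side")
c=cv2.resize(w["frame"][200:360,240:420],(450,400),interpolation=cv2.INTER_CUBIC)
d=cv2.resize(b["frame"][140:220,235:305],(350,400),interpolation=cv2.INTER_CUBIC)
save({"frame":np.hstack([c,d])},"w3")
```

```text
(no output)
```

View pics/w3.png

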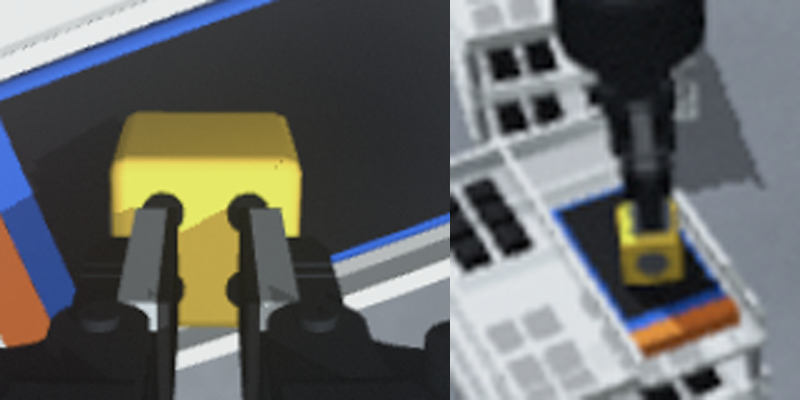

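The fingertips are standing on top of the cube, so they are shorter than I assumed. I'll check nose_length now.

>>> apply_moves:
  deltas: [55,0,0,-8,0,55,0,0,-8,0,55,0,0,-8,0,55,0,0,-8,0,55,0,0,-8,0,55,0,0,-8,0]

```text
clock: 6.35
position: [0.5057, 0.2299, 0.1346]
ee_rot: [-0.0, 0.268, 0.964, -0.0]
contact_force: [-0.5, -0.5, -0.3]
width: 0.0552
gripper_force: 0.0
```

Run:
```python
from h import *
s=get_state();print(s["position"],s["width"],s["contact_force"],nose_length() if callable(nose_length) else nose_length)
w=get_image("wrist");M=rot(s["ee_rot"]);p=s["position"]
h=cv2.cvtColor(w["frame"],cv2.COLOR_RGB2HSV);m=cv2.inRange(h,(20,100,170),(35,255,255));m[:, :250]=0;m[:,400:]=0
y,x=np.nonzero(m);hull=cv2.convexHull(np.c_[x,y].astype(np.float32))[:,0]
Q=np.array([(M.T@(wat(w,q,.137)-p)*1e3)[:2] for q in hull],np.float32);print(Q.min(0),Q.max(0),cv2.minAreaRect(Q))
save({"frame":cv2.resize(w["frame"][180:380,190:455],(795,600),interpolation=cv2.INTER_CUBIC)},"w4")
for l in([11,27,17],[-11,27,17],[11,27,5],[11,27,-8],[-11,27,-8]): print(l,(np.array(wproj(w,p+M@np.array(l)/1e3))-[190,180])*3)
```

```text
[0.50573336 0.2299369  0.13457228] 0.0551579129261769 [-0.50790707 -0.54806538 -0.33598542] 0.017
[-13.468878 -14.37931 ] [16.765587 16.251448] ((1.587580680847168, 0.7803936004638672), (29.931148529052734, 30.582557678222656), 1.0372440814971924)
[11, 27, 17] [567.89466989 239.39415186]
[-11, 27, 17] [561.37504757 365.69279043]
[11, 27, 5] [579.54609876 263.94913637]
[11, 27, -8] [594.00283686 294.58390777]
[-11, 27, -8] [584.51506424 435.78709589]
```

View pics/w4.png

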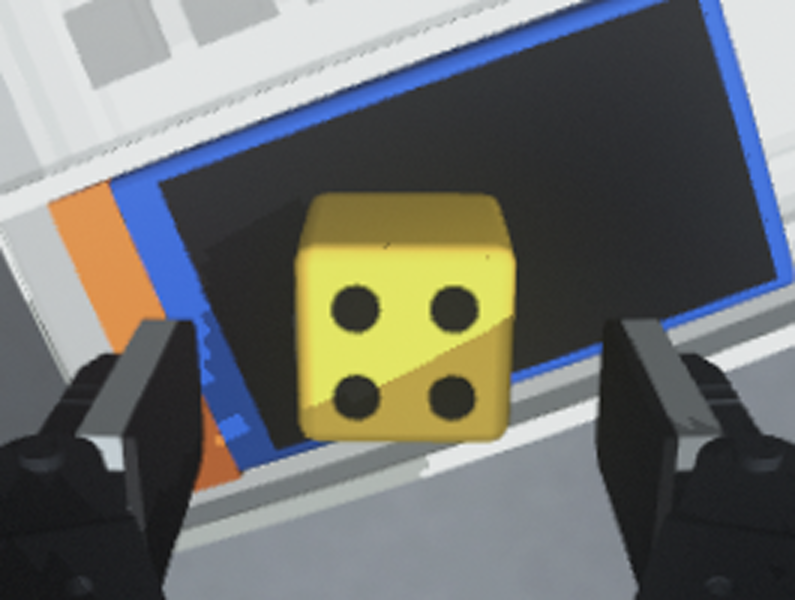

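Measured: the tips sit about 8 mm behind the TCP at 10 mm opening and about 15 mm behind at 55 mm, not 17 mm ahead. So I'll go lower, to TCP z ≈ 0.104.

>>> apply_moves:
  deltas: [50,1.5,1,15,0,50,1.5,1,30,0,50,1.5,1,30,0,45,1.5,1,30,0,28,1.5,1,30,0,28,1.5,1,30,0,28,1.5,1,30,0,28,1.5,1,30,0]
  squeeze: 25

```text
clock: 7.07
position: [0.5057, 0.2318, 0.1057]
ee_rot: [0.001, 0.268, 0.964, 0.0]
contact_force: [0.2, -0.6, 1.2]
width: 0.0312
gripper_force: 25.9
```

Run:
```python
from h import *
P=SW(-38,35,160);s=get_state();go(s["position"]+[0,0,.055],59.1);go(P,79.8);P[2]=.0955;go(P,79.8)
M=rot(s["ee_rot"]);w=get_image("wrist");
d=place_of("bay_centre",w); print([(WS(wat(w,q["point"],.094)).round(1),q["score"]) for q in d[:2]])
```

```text
delta [ -0.    0.1 -55. ] turn -0.1 | q6 -0.72 cur y ang 59.0 clock 7.07
delta [ 64.4 -35.6 -54.4] turn -20.8 | q6 -0.72 cur y ang 59.0 clock 7.07
delta [ 64.5 -35.7  10.1] turn -20.8 | q6 -0.72 cur y ang 59.0 clock 7.07
[(array([-41.9,  31.4,  94. ]), 0.66)]
```

>>> apply_moves:
  deltas: [28,0,0,-30,0,28,0,0,-55,0,28,64,-35,-55,-21,28,64,-35,-55,-21,28,64,-35,-55,-21,28,64,-35,-55,-21,28,64,-35,-15,-21,28,64,-35,3,-21,28,64,-35,8,-21,28,64,-35,10,-21,28,64,-35,10,-21]

```text
clock: 8.08
position: [0.4332, 0.2346, 0.0952]
ee_rot: [-0.0, 0.089, 0.996, -0.0]
contact_force: [1.1, -0.3, -0.3]
width: 0.0315
gripper_force: 25.8
```

Run:
```python
from h import *
s=get_state();print(s["position"],s["width"],s["gripper_force"],s["contact_force"])
w=get_image("wrist");M=rot(s["ee_rot"])
h=cv2.cvtColor(w["frame"],cv2.COLOR_RGB2HSV);m=cv2.inRange(h,(20,100,100),(35,255,255));m[:, :250]=0;m[:,400:]=0
y,x=np.nonzero(m);print(len(x),x.min(),x.max(),y.min(),y.max(),WS(wat(w,[x.mean(),y.mean()],.126)).round(1))
```

```text
[0.43315911 0.23464134 0.09519334] 0.03153311238707003 25.7977893948555 [ 1.11036174 -0.30062284 -0.33869209]
7056 279 367 265 363 [-37.7  40.8 126. ]
```

>>> apply_moves:
  deltas: [28,0,0,1.5,0,28,0,0,1.5,0,50,0,0,1.5,0,50,0,0,1.5,0,50,0,0,1.5,0,50,0,0,1.5,0,50,0,0,-30,0,50,0,0,-70,0,30,0,0,-80,0]

```text
clock: 8.88
position: [0.4353, 0.2358, 0.1799]
ee_rot: [0.004, 0.088, 0.996, 0.002]
contact_force: [0.6, 0.6, 0.3]
width: 0.0392
gripper_force: 0.0
```

Run:
```python
from h import *
w=get_image("wrist");save(w,"w5")
for q,z in(("cube",.094),("phone",.094),("phone_foot",.094)):
    for d in place_of(q,w)[:1]: print(q,d["point"],WS(wat(w,d["point"],z)).round(1),round(d["score"],2))
h=cv2.cvtColor(w["frame"],cv2.COLOR_RGB2HSV)
for n,lo,hi,z in(("orange",(5,120,120),(18,255,255),.105),("blue",(105,120,60),(130,255,255),.105),("yellow",(20,100,170),(35,255,255),.126)):
    m=cv2.inRange(h,lo,hi);m[:, :200]=0;m[:,480:]=0;m[:150]=0;m[330:]=0
    k=cv2.connectedComponentsWithStats(m); i=1+np.argmax(k[2][1:,4]); y,x=np.nonzero(k[1]==i)
    Q=np.array([WS(wat(w,q,z))[:2] for q in zip(x,y)],np.float32); print(n,len(x),Q.min(0),Q.max(0),cv2.minAreaRect(Q))
P=SW(62,-32,150);go(P,169.8);P[2]=.0915;go(P,169.8)
```

```text
cube [322.7, 244.9] [-35.9  30.8  94. ] 0.72
phone [339.5, 332.5] [-23.6 -35.1  94. ] 0.91Traceback (most recent call last):
  File "<stdin>", line 8, in <module>
    return _wrapfunc(a, 'argmax', axis=axis, out=out, **kwds)
    return bound(*args, **kwds)
ValueError: attempt to get argmax of an empty sequence
```

Run:
```python
from h import *
P=SW(63,-33,150);go(P,169.8);P[2]=.0915;go(P,169.8)
```

```text
delta [-68.6 101.   24.2] turn -89.9 | q6 -1.04 cur y ang 79.9 clock 9.08
delta [-68.7 101.   82.7] turn -89.9 | q6 -1.04 cur y ang 79.9 clock 9.08
```

>>> apply_moves:
  deltas: [0,-68,101,0,90,0,-68,101,0,90,0,-68,101,0,90,0,-68,101,10,90,0,-68,101,10,90,0,-68,101,10,90,0,-68,101,10,90,0,-68,101,10,90,0,-68,101,10,90,0,-68,101,10,90,0,-68,101,20,90,0,-68,101,20,90]
  squeeze: 25

```text
clock: 10.08
position: [0.5148, 0.3212, 0.1509]
ee_rot: [-0.001, 0.745, 0.667, -0.003]
contact_force: [0.5, -0.1, 0.4]
width: 0.0001
gripper_force: 0.0
```

Run:
```python
from h import *
w=get_image("wrist");s=get_state();M=rot(s["ee_rot"]);p=s["position"];print(WS(p),s["width"])
P=SW(63,-33,91.5);go(P,169.8);go(SW(-10,-33,91.5),169.8)
h=cv2.cvtColor(w["frame"],cv2.COLOR_RGB2HSV)
m=cv2.inRange(h,(105,120,60),(130,255,255));k=cv2.connectedComponentsWithStats(m);i=1+np.argmax(k[2][1:,4]);y,x=np.nonzero(k[1]==i)
Q=np.array([WS(wat(w,q,.105))[:2] for q in zip(x,y)],np.float32); print(len(x),Q.min(0),Q.max(0),cv2.minAreaRect(Q))
save({"frame":w["frame"]},"w6")
for l in([11,0,-7],[-11,0,-7],[11,14,-7]): print(l,np.round(wproj(w,p+M@np.array(l)/1e3)))
```

```text
[ 62.06225324 -31.13725886 151.400518  ] -0.00014150644425624866
delta [ 1.   2.3 59.9] turn 3.6 | q6 0.56 cur y ang -6.6 clock 10.13
delta [-71.8  -2.4  60.2] turn 3.6 | q6 0.56 cur y ang -6.6 clock 10.13
1455 [-215.33803 -459.82547] [ -59.93838 -342.95175] ((-154.23455810546875, -379.32147216796875), (194.44412231445312, 55.22306823730469), 36.94627380371094)
[11, 0, -7] [323. 278.]
[-11, 0, -7] [323. 326.]
[11, 14, -7] [357. 278.]
```

View pics/w6.png

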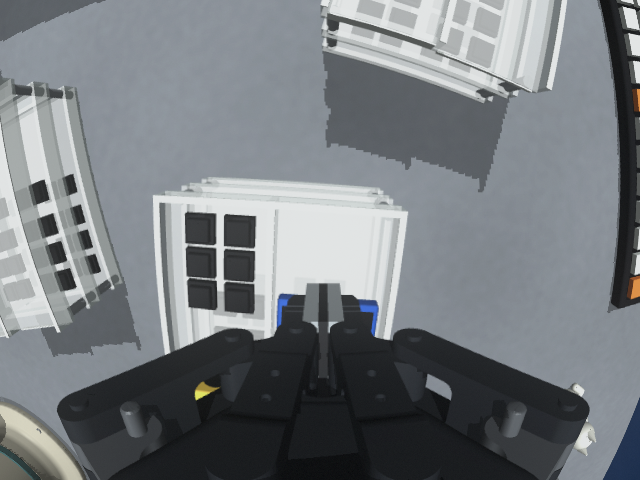

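>>> apply_moves:
  deltas: [0,1,2.5,20,3.5,0,1,2.5,50,3.5,0,1,2.5,59.5,3.5,0,1,2.5,59.5,3.5]

```text
clock: 10.47
position: [0.5164, 0.3214, 0.0911]
ee_rot: [-0.001, 0.763, 0.647, -0.005]
contact_force: [-0.1, -0.6, 0.0]
width: 0.0
gripper_force: 0.0
```

Run:
```python
from h import *
s=get_state();print(WS(s["position"]),s["contact_force"]);go(SW(-10,-33,91.5),169.8)
```

```text
[ 62.49218577 -32.50822003  91.13899151] [-0.09736671 -0.55216565  0.01692516]
delta [-72.5  -0.5   0. ] turn 0.8 | q6 0.61 cur y ang -9.4 clock 10.47
```

>>> apply_moves:
  deltas: [0,-8,0,0,0.8,0,-14,0,0,0.8,0,-20,0,0,0.8,0,-26,0,0,0.8,0,-32,0,0,0.8,0,-38,0,0,0.8,0,-44,0,0,0.8,0,-50,0,0,0.8,0,-56,0,0,0.8,0,-61,0,0,0.8,0,-66,0,0,0.8,0,-69,0,0,0.8]

```text
clock: 11.47
position: [0.5094, 0.2556, 0.0968]
ee_rot: [-0.0, 0.768, 0.641, 0.002]
contact_force: [1.5, 4.7, 5.2]
width: 0.0004
gripper_force: 2.9
```

```bash
cat >> h.py <<'E'
def blobs(im,f,zs,box=None):
    h=cv2.cvtColor(im["frame"],cv2.COLOR_RGB2HSV)
    for n,lo,hi,mn in(("orange",(5,150,120),(15,255,255),15),("blue",(105,150,60),(125,255,255),15)):
        m=cv2.inRange(h,lo,hi)
        if box: k=np.zeros_like(m);k[box[0]:box[1],box[2]:box[3]]=255;m&=k
        y,x=np.nonzero(m)
        if len(x)<mn: print(n,"none");continue
        Q=np.array([f(im,q,zs) for q in zip(x,y)]); S=np.array([WS(q)[:2] for q in Q],np.float32)
        r=cv2.minAreaRect(S); print(n,len(x),"S c",np.round(r[0],1),np.round(r[1],1),round(r[2],1),"W",Q[:,:2].mean(0).round(4))
E
python3 - <<'E'
from h import *
a=get_image("scene");b=get_image("side");s=get_state();print(WS(s["position"]),s["contact_force"])
blobs(a,at_z,.105,(190,315,340,485));blobs(b,at_z,.105,(150,255,215,330))
for im in(a,b):
  for q in("phone","phone_foot"):
    for d in place_of(q,im)[:2]: print(q,WS(at_z(im,d["point"],.094)).round(1),round(d["score"],2))
E
```

```text
[ -4.04536554 -37.24952223  96.73858228] [0.97818053 2.79116591 6.5979992 ]
orange 76 S c [-75.5 -32.9] [55.5  9.8] 88.8 W [0.493  0.1855]
blue 86 S c [-14.6 -34.6] [ 53.3 107.2] 89.5 W [0.5049 0.2431]
orange 74 S c [-81.  -33.7] [54.6 17.1] 88.9 W [0.4922 0.1822]
blue 63 S c [-17.1 -33.6] [54.7 99.8] 89.5 W [0.4936 0.2227]
phone [-20.9 -32.3  94. ] 0.82
phone [-94.1 -24.6  94. ] 0.16
phone_foot [-89.5 -45.8  94. ] 0.75
phone [-18.4 -37.6  94. ] 0.77
phone_foot [-84.8 -31.2  94. ] 0.7
```

The fingers rode up over the phone's edge and the phone has not moved. I'll go back and retry with the tips just above the floor.

>>> apply_moves:
  deltas: [0,0,0,-20,0,0,35,0,-20,0,0,69,0,-20,0,0,69,0,-20,0,0,69,0,0,0,0,69,0,4.7,0,0,69,0,4.7,0,0,62,0,4.7,0,0,56,0,4.7,0,0,52,0,4.7,0,0,48,0,4.7,0,0,44,0,4.7,0]

```text
clock: 12.77
position: [0.5163, 0.2977, 0.0915]
ee_rot: [0.0, 0.768, 0.641, 0.001]
contact_force: [-0.4, 1.5, -0.3]
width: 0.0
gripper_force: 0.6
```

Run:
```python
from h import *
s=get_state();print(WS(s["position"]),s["contact_force"],s["moment"]);go(SW(-10,-33,86.8),169.8)
b=get_image("side");blobs(b,at_z,.105,(150,255,215,330))
```

```text
[ 39.14905774 -36.69214816  91.5038781 ] [-0.40230297  1.4904874  -0.30279652] [ 0.21929999 -0.03457282 -0.03624894]
delta [-49.2  -3.6   4.6] turn -0.1 | q6 0.59 cur y ang -10.3 clock 12.77
orange 71 S c [-88.6 -33.7] [56.  12.9] 89.4 W [0.4915 0.1727]
blue 74 S c [-26.  -33.8] [ 55.2 101.5] 89.6 W [0.4916 0.2184]
```

>>> apply_moves:
  deltas: [0,2,-3.5,3,0,0,0,-3.5,3.5,0,0,-4,-3.5,3.5,0,0,-8,-3.5,3.5,0,0,-12,-3.5,3.5,0,0,-16,-3.5,3.5,0,0,-20,-3.5,3.5,0,0,-24,-3.5,3.5,0,0,-28,-3.5,3.5,0,0,-32,-3.5,3.5,0,0,-36,-3.5,3.5,0,0,-40,-3.5,3.5,0]

```text
clock: 13.82
position: [0.5054, 0.2591, 0.0874]
ee_rot: [-0.0, 0.768, 0.641, 0.0]
contact_force: [1.0, -0.1, 0.1]
width: 0.0002
gripper_force: 0.3
```

Run:
```python
from h import *
s=get_state();print(WS(s["position"]),s["contact_force"],s["moment"]);go(SW(-10,-33,88),169.8)
a=get_image("scene");b=get_image("side");blobs(a,at_z,.105,(190,315,340,485));blobs(b,at_z,.105,(150,255,215,330))
```

```text
[ -0.78067846 -32.80385394  87.35860337] [ 0.99079872 -0.12982938  0.14125586] [ 0.12959286 -0.0030843   0.02974375]
delta [-9.2  0.2 -0.6] turn -0.1 | q6 0.53 cur y ang -10.3 clock 13.82
orange 92 S c [-125.1  -41.5] [10.8 70.3] 1.3 W [0.4927 0.1354]
blue 84 S c [-64.7 -40.5] [106.6  65.8] 1.8 W [0.5042 0.1644]
orange 77 S c [-128.7  -34.1] [11.5 59.8] 0.7 W [0.4841 0.1329]
blue 105 S c [-69.2 -33.3] [ 59.1 107. ] 88.8 W [0.481  0.1809]
```

>>> apply_moves:
  deltas: [0,-4,0,0,0,0,-8,0,0,0,0,-12,0,0,0,0,-12,0,0,0,0,-6,0,-5,0,60,-6,0,-40,0,85,-20,0,-60,0,85,-60,0,-60,0,85,-100,0,-60,0,85,-115,0,-60,0,85,-115,0,-60,0]

```text
clock: 14.83
position: [0.484, 0.1438, 0.1478]
ee_rot: [0.0, 0.769, 0.64, -0.001]
contact_force: [-0.5, -0.2, 0.5]
width: 0.072
gripper_force: 0.0
```

Run:
```python
from h import *
s=get_state();print(WS(s["position"]),s["contact_force"],s["width"])
w=get_image("wrist");b=get_image("side");blobs(w,wat,.105,(100,330,220,420));blobs(b,at_z,.105,(150,255,215,330))
d=place_of("phone_foot",w)[:1]; print([(q["point"],WS(wat(w,q["point"],.094)).round(1)) for q in d])
save(w,"w7")
go(SW(-115,-33,72),169.8)
```

```text
[-118.1030446   -32.16182482  147.83669943] [-0.45478669 -0.16235637  0.46958052] 0.07204702594469274
orange 1887 S c [-138.6  -36.7] [11.6 59.8] 0.2 W [0.4848 0.1227]
blue 2954 S c [-80.7 -36.4] [102.9  58.8] 0.1 W [0.4911 0.1604]
orange 87 S c [-141.3  -34.8] [12.6 61.1] 0.5 W [0.4827 0.1205]
blue 103 S c [-79.1 -33.7] [ 61.5 102.5] 89.6 W [0.484 0.155]
[([331.6, 298.9], array([-143.3,  -37.6,   94. ]))]
delta [-0.6 -0.1 75.7] turn -0.1 | q6 0.34 cur y ang -10.3 clock 14.98
```

View pics/w7.png

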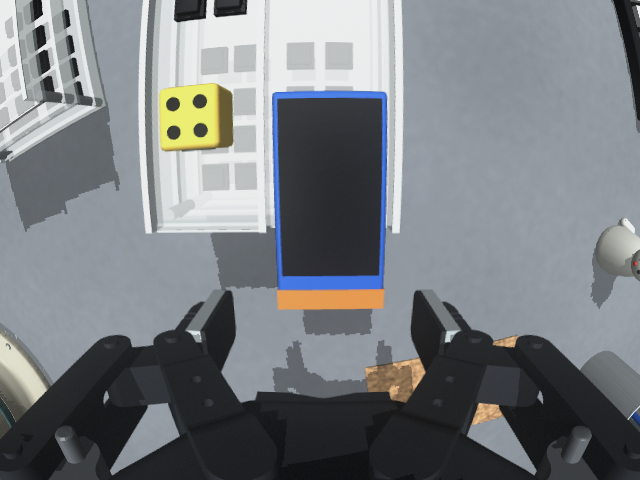

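The cube sits in the narrow compartment. The phone sticks out about 49 mm past the front edge (row 232), with its orange end at row 300, centred at column 331. Now the pinch.

>>> apply_moves:
  deltas: [85,0,4,20,0,85,0,4,55,0,85,0,4,76,0,85,0,4,76,0,50,0,4,76,0,50,0,4,76,0,50,0,4,76,0,50,0,4,76,0,50,0,4,76,0,50,0,4,76,0]
  squeeze: 60

```text
clock: 15.82
position: [0.4902, 0.1465, 0.0729]
ee_rot: [0.0, 0.768, 0.641, 0.002]
contact_force: [-0.1, 2.4, 6.2]
width: 0.0587
gripper_force: 64.7
```

Run:
```python
from h import *
s=get_state();print(WS(s["position"]),s["contact_force"],s["width"],s["gripper_force"])
b=get_image("side");blobs(b,at_z,.105,(150,255,215,330))
go(SW(-115,-33,72),169.8)
a=get_image("scene")
# mat outline & yaw
for im in(a,b):
    h=cv2.cvtColor(im["frame"],cv2.COLOR_RGB2HSV);m=cv2.inRange(h,(8,60,80),(22,200,255));k=cv2.connectedComponentsWithStats(m);i=1+np.argmax([r[4] if 200<r[0]<420 and 220<r[1]<320 else 0 for r in k[2][1:]]);y,x=np.nonzero(k[1]==i)
    print("mat",len(x),cv2.minAreaRect(np.array([at_z(im,q,.003)[:2]*1000 for q in zip(x,y)],np.float32)))
    for q,z in(("cradle",.024),("stand",0)):
        for d in place_of(q,im)[:1]: print(q,np.round(d["point"]),at_z(im,d["point"],z).round(4))
```

```text
[-114.34098196  -37.77949992   72.86575658] [-0.05785829  2.36836673  6.247206  ] 0.058742746338919245 64.67838406562805
orange 77 S c [-141.   -36.7] [12.  57.3] 0.5 W [0.4844 0.1204]
blue 70 S c [-97. -37.] [69.5 62. ] 0.8 W [0.4913 0.1433]
delta [-0.7 -4.8  0.9] turn -0.1 | q6 0.33 cur y ang -10.3 clock 15.87
mat 2327 ((578.1983642578125, -54.87289810180664), (109.8888931274414, 160.79000854492188), 89.26236724853516)
cradle [196. 262.] [ 0.5941 -0.2485  0.024 ]
stand [208. 254.] [ 0.5396 -0.2475  0.    ]
mat 2030 ((575.624755859375, -57.3338623046875), (110.80863952636719, 159.9583740234375), 89.26062774658203)
cradle [422. 313.] [ 0.5852 -0.2597  0.024 ]
stand [401. 320.] [ 0.545  -0.2328  0.    ]
```

>>> apply_moves:
  deltas: [50,0,0,-8,0,50,0,0,-16,0,50,0,0,-24,0,50,-15,0,-28,0,50,-35,0,-28,0,50,-55,0,-28,0,50,-75,0,-28,0,50,-95,0,-28,0,50,-95,0,-28,0]

```text
clock: 16.87
position: [0.4711, 0.0493, 0.0998]
ee_rot: [0.001, 0.768, 0.64, -0.001]
contact_force: [-0.6, -0.9, -1.2]
width: 0.0585
gripper_force: 64.7
```

Run:
```python
from h import *
s=get_state();print(s["position"],s["contact_force"],s["moment"],s["width"],s["gripper_force"])
a=get_image("scene");b=get_image("side");w=get_image("wrist")
def bl(im,lo,hi,box):
    h=cv2.cvtColor(im["frame"],cv2.COLOR_RGB2HSV);m=cv2.inRange(h,lo,hi);k=np.zeros_like(m);k[box[0]:box[1],box[2]:box[3]]=1;y,x=np.nonzero(m*k);return (x.mean(),y.mean(),len(x)) if len(x) else None
for n,lo,hi in(("orange",(5,150,120),(15,255,255)),("blue",(105,150,60),(125,255,255)),):
    p,q=bl(a,lo,hi,(190,320,280,485)),bl(b,lo,hi,(130,255,215,400));print(n,p,q)
    if p and q: P,e=tri(a,p[:2],b,q[:2]);print(P.round(4),round(e,4),WS(P).round(1))
for d in place_of("phone",a)[:1]:
    for e in place_of("phone",b)[:1]: P,g=tri(a,d["point"],b,e["point"]);print("phone",WS(P).round(1),g)
C=np.array([.577,-.056]);t=np.radians(162);T=C-.03*np.array([np.cos(t),np.sin(t)]);go([*T,.10],252);go([*T,-.018+.003],252)
c1=cv2.resize(a["frame"][190:300,330:440],(400,400),interpolation=cv2.INTER_CUBIC);c2=cv2.resize(b["frame"][150:270,230:350],(400,400),interpolation=cv2.INTER_CUBIC)
save({"frame":np.hstack([c1,c2])},"h1")
```

```text
[0.47112854 0.04926383 0.09984641] [-0.58620241 -0.86586205 -1.21957336] [-0.0031645  -0.0161724  -0.03747091] 0.05846491274377951 64.7414767742157
orange (np.float64(317.05882352941177), np.float64(224.05882352941177), 17) (np.float64(337.06392694063925), np.float64(181.65296803652967), 219)
[0.5891 0.0593 0.2158] 0.0162 [-182.7 -150.6  215.8]
blue (np.float64(351.79347826086956), np.float64(232.04347826086956), 184) (np.float64(330.93220338983053), np.float64(202.55084745762713), 118)
[0.5579 0.0928 0.159 ] 0.0531 [-155.2 -113.9  159. ]
phone [-143.8   12.7  135.3] 0.1207901208042809
delta [-92.4 152.2  -0.4] turn -82.3 | q6 0.14 cur y ang -10.3 clock 17.12
delta [-92.4 152.2 114.6] turn -82.3 | q6 0.14 cur y ang -10.3 clock 17.12
```

Run:
```python
from h import *
w=get_image("wrist");s=get_state();M=rot(s["ee_rot"]);p=s["position"]
h=cv2.cvtColor(w["frame"],cv2.COLOR_RGB2HSV)
for n,lo,hi in(("orange",(5,150,120),(15,255,255)),("blue",(105,150,60),(125,255,255))):
    m=cv2.inRange(h,lo,hi);m[:, :200]=0;m[:,450:]=0;y,x=np.nonzero(m)
    for r in sorted(set([y.min()+1,y.min()+4,int(np.median(y)),y.max()-3])): xx=x[y==r]; print(n,r,xx.min() if len(xx) else 0,xx.max() if len(xx) else 0)
# model: grip axis at TCP z offset g (phone mid thickness), pitch th (positive = top end down)
for th in(-10,0,5,10,20,30,45):
    t=np.radians(th);c,sn=np.cos(t),np.sin(t)
    def pt(px,py,pz): # px from grip along phone, pz out of screen from mid; tool z is down
        return p+M@(np.array([px*c+pz*sn*1, py, -26.6+0+px*sn-pz*c])/1e3)
    print(th,[np.round(wproj(w,pt(*q))).tolist() for q in((90,-30,5.5),(90,30,5.5),(-20,-30,5.5),(-20,30,5.5),(-30,30,5.5))])
```

```text
orange 369 393 401
orange 372 247 401
orange 385 249 400
orange 392 250 395
blue 70 280 404
blue 73 238 408
blue 238 234 408
blue 367 249 397
-10 [[215.0, 69.0], [429.0, 68.0], [247.0, 370.0], [397.0, 370.0], [394.0, 387.0]]
0 [[228.0, 71.0], [415.0, 71.0], [245.0, 374.0], [399.0, 374.0], [397.0, 393.0]]
5 [[234.0, 75.0], [410.0, 74.0], [244.0, 375.0], [400.0, 375.0], [398.0, 396.0]]
10 [[239.0, 80.0], [405.0, 80.0], [243.0, 376.0], [401.0, 376.0], [399.0, 398.0]]
20 [[247.0, 94.0], [397.0, 93.0], [241.0, 377.0], [403.0, 377.0], [402.0, 402.0]]
30 [[254.0, 111.0], [390.0, 110.0], [239.0, 376.0], [405.0, 376.0], [405.0, 403.0]]
45 [[261.0, 140.0], [383.0, 140.0], [236.0, 371.0], [408.0, 371.0], [410.0, 399.0]]
```

The phone is held nearly level (about 4° top-down), with the underside about 21 mm behind the TCP. Now over to the mat, turning −82°.

>>> apply_moves:
  deltas: [50,-10,20,0,-8,50,-20,40,0,-15,50,-30,60,0,-22,50,-40,80,0,-29,50,-50,95,0,-36,50,-60,110,0,-43,50,-70,120,0,-50,50,-80,135,0,-57,50,-92,152,0,-64,50,-92,152,10,-71,50,-92,152,25,-78,50,-92,152,45,-82]

```text
clock: 18.17
position: [0.6069, -0.0653, 0.0548]
ee_rot: [0.002, 0.156, 0.988, 0.0]
contact_force: [-0.3, 0.4, -1.3]
width: 0.0586
gripper_force: 64.7
```

Run:
```python
from h import *
s=get_state();print(s["position"],s["contact_force"],s["width"],s["gripper_force"])
C=np.array([.577,-.056]);t=np.radians(162);T=C-.03*np.array([np.cos(t),np.sin(t)]);go([*T,0],252)
w=get_image("wrist");h=cv2.cvtColor(w["frame"],cv2.COLOR_RGB2HSV)
m=cv2.inRange(h,(105,150,60),(125,255,255));m[:, :200]=0;m[:,450:]=0;y,x=np.nonzero(m)
for r in (y.min()+1,y.min()+3,y.max()-3): xx=x[y==r]; print("blue",r,xx.min(),xx.max())
for q,z in(("stand",0),("cradle",.024),("mat",0)):
    for d in place_of(q,w)[:1]: print(q,d["point"],wat(w,d["point"],z).round(4),round(d["score"],2))
```

```text
[ 0.60688248 -0.0652608   0.05484259] [-0.28870504  0.38682548 -1.31219559] 0.058568603086048825 64.69189882278442
delta [ 1.5 -0.5 54.8] turn 0.0 | q6 -1.48 cur y ang 72.0 clock 18.17
blue 70 281 404
blue 72 251 408
blue 367 249 397
stand [55.4, 248.6] [ 0.5446 -0.242   0.    ] 0.91
cradle [46.2, 323.6] [ 0.5883 -0.2601  0.024 ] 0.6
```

>>> apply_moves:
  deltas: [50,1,0,25,0,50,1,0,45,0,50,1,0,55,0,50,1,0,60,0,50,1,0,62,0,50,1,0,63,0,50,1,0,63,0]

```text
clock: 18.95
position: [0.605, -0.0653, -0.0077]
ee_rot: [0.001, 0.159, 0.987, -0.0]
contact_force: [-0.3, -0.3, -0.8]
width: 0.0591
gripper_force: 64.8
```

>>> apply_moves:
  deltas: [50,0,0,2,0,50,0,0,4,0,50,0,0,5,0,50,0,0,5,0]

```text
clock: 19.28
position: [0.6053, -0.0654, -0.01]
ee_rot: [0.002, 0.159, 0.987, -0.0]
contact_force: [-3.6, 0.0, 17.3]
width: 0.0587
gripper_force: 74.8
```

>>> apply_moves:
  deltas: [50,0,0,0,0,50,0,0,-1,0,50,0,0,-1,0]
  squeeze: 20

```text
clock: 19.53
position: [0.6052, -0.0654, -0.0099]
ee_rot: [0.002, 0.159, 0.987, -0.0]
contact_force: [-2.3, 0.2, 10.9]
width: 0.0588
gripper_force: 71.5
```

Run:
```python
from h import *
s=get_state();M=rot(s["ee_rot"]);p=s["position"];print(p,s["contact_force"],s["moment"],s["width"],s["gripper_force"])
w=get_image("wrist");h=cv2.cvtColor(w["frame"],cv2.COLOR_RGB2HSV)
m=cv2.inRange(h,(105,150,60),(125,255,255));m[:, :200]=0;m[:,450:]=0;y,x=np.nonzero(m)
for r in (y.min()+3,y.max()-3): xx=x[y==r]; print("blue",r,xx.min(),xx.max())
m=cv2.inRange(h,(5,150,120),(15,255,255));m[:, :240]=0;m[:,410:]=0;m[:330]=0;y,x=np.nonzero(m);
for r in (y.min()+3,y.max()-5): xx=x[y==r]; print("or",r,xx.min(),xx.max())
for th in(-5,0,5,10):
    t=np.radians(th);c,sn=np.cos(t),np.sin(t)
    pt=lambda px,py,pz: p+M@(np.array([px*c+pz*sn,py,-26.6+px*sn-pz*c])/1e3)
    print(th,[np.round(wproj(w,pt(*q))).tolist() for q in((90,-30,5.5),(90,30,5.5),(-20,-30,5.5),(-20,30,5.5),(-30,30,5.5))])
```

```text
[ 0.60524928 -0.06540699 -0.00993092] [-2.31255341  0.24361715 10.9335086 ] [ 0.02962857  0.4049846  -0.00103152] 0.058769182759400816 71.45944921590853
blue 72 253 407
blue 367 249 397
or 370 247 401
or 390 249 343
-5 [[223.0, 68.0], [423.0, 68.0], [247.0, 372.0], [399.0, 372.0], [396.0, 390.0]]
0 [[229.0, 70.0], [417.0, 70.0], [246.0, 373.0], [400.0, 373.0], [398.0, 393.0]]
5 [[235.0, 74.0], [411.0, 74.0], [245.0, 375.0], [401.0, 375.0], [399.0, 396.0]]
10 [[240.0, 79.0], [406.0, 79.0], [244.0, 376.0], [402.0, 376.0], [400.0, 398.0]]
```

>>> apply_moves:
  deltas: [57,0,0,-1,0,58,0,0,-1,0,58.6,0,0,-1,0,58.8,0,0,-1,0,59,0,0,-1,0,59.2,0,0,-1,0]
  squeeze: 20

```text
clock: 20.08
position: [0.6052, -0.0654, -0.0101]
ee_rot: [0.001, 0.159, 0.987, -0.0]
contact_force: [-0.8, -0.2, 7.1]
width: 0.0598
gripper_force: 41.1
```

>>> apply_moves:
  deltas: [59.5,0,0,0,0,59.8,0,0,0,0,60,0,0,0,0,60.2,0,0,0,0,60.4,0,0,0,0]

```text
clock: 20.5
position: [0.6052, -0.0652, -0.0104]
ee_rot: [0.001, 0.159, 0.987, 0.0]
contact_force: [0.4, 1.4, 5.3]
width: 0.0601
gripper_force: 2.8
```

```bash
cat >> h.py <<'E'
def rows():
    s=get_state();w=get_image("wrist");h=cv2.cvtColor(w["frame"],cv2.COLOR_RGB2HSV);print(s["position"].round(4),s["contact_force"].round(1),s["moment"].round(2),round(s["width"],4),round(s["gripper_force"],1),s["clock"])
    m=cv2.inRange(h,(105,150,60),(125,255,255));m[:, :200]=0;m[:,450:]=0;y,x=np.nonzero(m)
    for r in (y.min(),y.min()+3,y.max()-3): xx=x[y==r]; print("blue",r,xx.min(),xx.max())
    m=cv2.inRange(h,(5,150,120),(15,255,255));m[:, :240]=0;m[:,410:]=0;m[:330]=0;y,x=np.nonzero(m)
    if len(y): print("or",y.min(),y.max(),x.min(),x.max())
    return w
E
python3 -c "
from h import *
rows()"
```

```text
[ 0.6052 -0.0652 -0.0104] [0.4 1.4 5.3] [ 0.04  0.05 -0.06] 0.0601 2.8 20.5
blue 76 287 382
blue 79 239 405
blue 358 252 394
or 360 385 249 397
```

The phone slipped down softly and now lies on the mat. Open, lift and locate it.

>>> apply_moves:
  deltas: [64,0,0,-0.5,0,72,0,0,-1,0,78,0,0,-2,0,80,0,0,-20,0,80,20,0,-50,0,80,60,0,-80,0,80,60,0,-80,0,80,60,0,-80,0]

```text
clock: 21.22
position: [0.5458, -0.0458, 0.0701]
ee_rot: [0.001, 0.159, 0.987, 0.0]
contact_force: [0.2, -0.4, -1.5]
width: 0.08
gripper_force: 0.0
```

Run:
```python
from h import *
w=rows();b=get_image("side");a=get_image("scene");s=get_state();M=rot(s["ee_rot"]);p=s["position"]
h=cv2.cvtColor(w["frame"],cv2.COLOR_RGB2HSV);m=cv2.inRange(h,(105,150,60),(125,255,255))|cv2.inRange(h,(5,180,120),(13,255,255))
m=cv2.morphologyEx(m,cv2.MORPH_CLOSE,np.ones((5,5)));m[:, :180]=0;m[:,480:]=0
k=cv2.connectedComponentsWithStats(m);i=1+np.argmax(k[2][1:,4]);y,x=np.nonzero(k[1]==i)
Q=np.array([(M.T@(wat(w,q,.014)-p)*1e3)[:2] for q in zip(x,y)],np.float32);r=cv2.minAreaRect(Q);print("tool frame",r,Q.min(0),Q.max(0))
for im,n in((w,"w"),(a,"a"),(b,"b")):
    f=wat if n=="w" else at_z
    for q,z in(("phone",.003),("phone_foot",.003),("stand",0),("cradle",.024)):
        for d in place_of(q,im)[:1]: print(n,q,np.round(d["point"]),f(im,d["point"],z).round(4),round(d["score"],2))
```

```text
[ 0.5458 -0.0458  0.0701] [ 0.2 -0.4 -1.5] [ 0.05 -0.06  0.01] 0.08 0.0 21.2167
blue 212 274 371
blue 215 271 373
blue 369 280 366
or 373 387 279 367
tool frame ((-24.840044021606445, 0.053333282470703125), (58.70166778564453, 108.07029724121094), 89.74077606201172) [-78.77776  -29.483828] [29.083147 29.610245]
w phone [323. 301.] [ 0.577  -0.0561  0.003 ] 0.64
w phone_foot [325. 381.] [ 0.6378 -0.0744  0.003 ] 0.59
w stand [ 87. 322.] [ 0.5442 -0.2389  0.    ] 0.82
a phone [277. 282.] [ 0.5832 -0.0504  0.003 ] 0.9
a phone_foot [259. 295.] [ 0.6312 -0.0755  0.003 ] 0.64
a stand [208. 254.] [ 0.5386 -0.2493  0.    ] 0.8
a cradle [276. 281.] [ 0.5974 -0.0461  0.024 ] 0.7
b phone [363. 268.] [ 0.5752 -0.057   0.003 ] 0.67
b phone_foot [385. 260.] [ 0.6384 -0.073   0.003 ] 0.61
b stand [403. 321.] [ 0.5463 -0.2378  0.    ] 0.75
b cradle [421. 311.] [ 0.5872 -0.2533  0.024 ] 0.94
```

>>> apply_moves:
  deltas: [80,-10,-30,-40,0,80,-25,-60,-80,0,80,-35,-95,-110,0,80,-45,-135,-130,0,80,-59,-180,-130,0,80,-59,-180,-130,0,80,-59,-180,-130,0]

```text
clock: 22.55
position: [0.5476, -0.2427, 0.2003]
ee_rot: [0.003, 0.161, 0.987, -0.003]
contact_force: [0.5, -1.0, 0.4]
width: 0.0801
gripper_force: 0.0
```

Run:
```python
from h import *
w=get_image("wrist");s=get_state();M=rot(s["ee_rot"]);p=s["position"];print(p,s["clock"])
for q,z in(("stand",0),("cradle",.024)):
    for d in place_of(q,w)[:2]: print(q,np.round(d["point"]),wat(w,d["point"],z).round(4),round(d["score"],2))
print(np.round(wproj(w,[.545,-.24,0])))
c=np.array(wproj(w,[.545,-.24,.03])).astype(int)
x0,y0=max(c[0]-80,0),max(c[1]-60,0);print(x0,y0)
save({"frame":cv2.resize(w["frame"][y0:y0+120,x0:x0+160],(800,600),interpolation=cv2.INTER_CUBIC)},"st")
```

```text
[ 0.5469245  -0.23912895  0.19914099] 22.6
stand [323. 207.] [ 0.5434 -0.2419  0.    ] 0.87
cradle [322. 260.] [ 0.5865 -0.2575  0.024 ] 0.74
[326. 208.]
245 153
```

View pics/st.png

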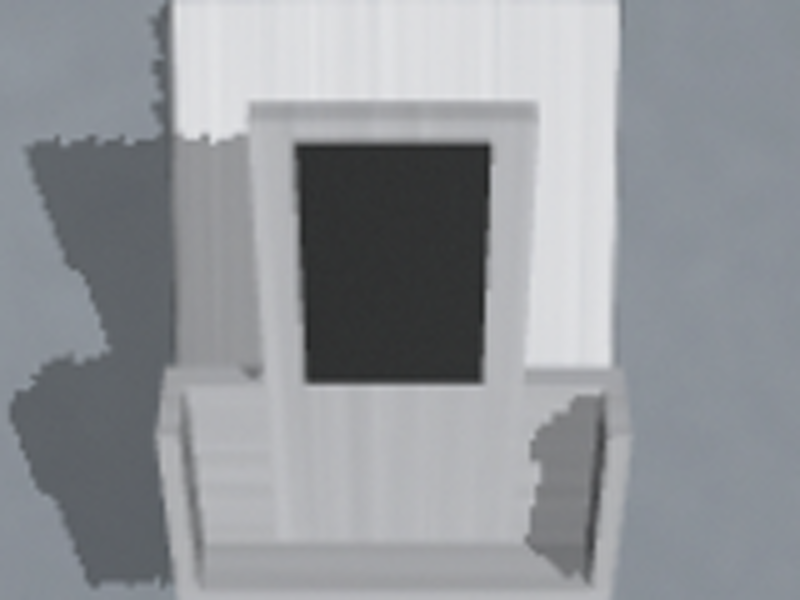

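The stand is square to the tool: ledge corner line at crop row 543, centre column 400, top edge of the rest at row 102, column 393.

Run:
```python
from h import *
w=get_image("wrist");s=get_state();M=rot(s["ee_rot"]);p=s["position"]
px=lambda u,v:(245+u/5,153+v/5)
T=lambda P:np.round(M.T@(P-p)*1e3,1)
for n,q,z in(("org",(400,543),.024),("top",(393.5,102),.0715),("topL",(249,102),.0715),("topR",(538,102),.0715),("restL",(273,543),.024),("restR",(527,543),.024),("baseL",(172,20),.006),("baseL2",(175,360),.006),("baseR",(619,20),.006),("baseR2",(612,360),.006)):
    P=wat(w,px(*q),z);print(n,P.round(4),"tool",T(P))
print(np.degrees(np.arctan2(M[1,0],M[0,0])))
go([.577-.03*.951,-.056+.03*.309,.03],252)
```

```text
org [ 0.5856 -0.2463  0.024 ] tool [-41.3   1.3 173.7]
top [ 0.5053 -0.2211  0.0715] tool [ 42.9   0.  126.3]
topL [ 0.4984 -0.2415  0.0715] tool [ 43.  -21.5 126.3]
topR [ 0.512  -0.2006  0.0715] tool [ 43.   21.6 126.3]
restL [ 0.5783 -0.2684  0.024 ] tool [-41.3 -22.  173.7]
restR [ 0.593  -0.2241  0.024 ] tool [-41.4  24.7 173.7]
baseL [ 0.4826 -0.2562  0.006 ] tool [ 53.3 -40.4 191.8]
baseL2 [ 0.5433 -0.277   0.006 ] tool [-10.8 -41.2 191.7]
baseR [ 0.5084 -0.1782  0.006 ] tool [ 53.3  41.7 191.9]
baseR2 [ 0.5694 -0.1984  0.006 ] tool [-10.9  41.6 191.8]
161.71449103067604
delta [ 56.5 179.1 168. ] turn -0.3 | q6 -1.78 cur y ang 71.7 clock 22.75
```

Run:
```python
from h import *
w=get_image("wrist");s=get_state();M=rot(s["ee_rot"]);p=s["position"];print(p,s["qd"].round(3))
print(np.array(w["position"]),p+M@np.array([.06488,0,-.1507]))
old=cv2.cvtColor(cv2.resize(cv2.imread("pics/st.png"),(160,120),interpolation=cv2.INTER_AREA),cv2.COLOR_BGR2GRAY)
r=cv2.matchTemplate(cv2.cvtColor(w["frame"],cv2.COLOR_RGB2GRAY),old[8:112,8:152],cv2.TM_CCOEFF_NORMED);_,v,_,l=cv2.minMaxLoc(r);print(v,l,"offset from old",l[0]-253,l[1]-161)
ox,oy=l[0]-8,l[1]-8
px=lambda u,v:(ox+u/5,oy+v/5);T=lambda P:np.round(M.T@(P-p)*1e3,1)
for n,q,z in(("org",(400,543),.024),("top",(393.5,102),.0715),("baseL",(172,20),.006),("baseL2",(175,360),.006),("baseR",(619,20),.006),("baseR2",(612,360),.006)):
    P=wat(w,px(*q),z);print(n,P.round(4),"tool",T(P))
for q,z in(("stand",0),("cradle",.024)):
    for d in place_of(q,w)[:2]: print(q,np.round(d["point"],1),wat(w,d["point"],z).round(4),T(wat(w,d["point"],z)),round(d["score"],2))
```

```text
[ 0.54621402 -0.2343907   0.19771553] [ 0.011 -0.001  0.003 -0.005 -0.002 -0.003]
[ 0.48463466 -0.21477432  0.34850591] [ 0.48476422 -0.21429905  0.34851391]
0.9810603260993958 (244, 167) offset from old -9 6
org [ 0.5884 -0.2551  0.024 ] tool [-46.8  -6.6 173.6]
top [ 0.5073 -0.2281  0.0715] tool [ 38.7  -6.4 126.3]
baseL [ 0.485  -0.2652  0.006 ] tool [ 48.2 -48.6 191.7]
baseL2 [ 0.5459 -0.2864  0.006 ] tool [-16.3 -49.7 191.6]
baseR [ 0.5111 -0.1871  0.006 ] tool [ 47.9  33.7 191.8]
baseR2 [ 0.5721 -0.2075  0.006 ] tool [-16.4  33.5 191.7]
stand [314.8 215.9] [ 0.5464 -0.2426  0.    ] [ -3.   -8.  197.7] 0.6
cradle [313.2 267.3] [ 0.5873 -0.2575  0.024 ] [-46.5  -9.2 173.6] 0.57
```

Run:
```python
from h import *
go([.5482,-.0464,.05],71.7);go([.5482,-.0464,-.0085],71.7)
```

```text
delta [ 56.8 179.  148. ] turn 0.1 | q6 -1.78 cur y ang 71.8 clock 22.9
delta [ 56.8 179.  206.5] turn 0.1 | q6 -1.78 cur y ang 71.8 clock 22.9
```

>>> apply_moves:
  deltas: [80,15,45,40,0,80,30,85,75,0,80,42,125,110,0,80,57,165,140,0,80,57,179,150,0,80,57,179,150,0,80,57,179,150,0,80,57,179,150,0]
  squeeze: 22

```text
clock: 23.57
position: [0.5474, -0.0456, 0.0471]
ee_rot: [-0.002, 0.157, 0.988, 0.0]
contact_force: [1.2, 0.6, -0.7]
width: 0.0796
gripper_force: 0.0
```

Run:
```python
from h import *
w=rows();s=get_state();M=rot(s["ee_rot"]);p=s["position"]
h=cv2.cvtColor(w["frame"],cv2.COLOR_RGB2HSV);m=cv2.inRange(h,(105,150,60),(125,255,255))
m[:, :180]=0;m[:,480:]=0
y,x=np.nonzero(m)
Q=np.array([(M.T@(wat(w,q,.014)-p)*1e3)[:2] for q in zip(x,y)],np.float32);r=cv2.minAreaRect(Q);print("tool frame",r,Q.min(0),Q.max(0))
go([.5482,-.0464,-.0085],71.7)
```

```text
[ 0.5474 -0.0456  0.0471] [ 1.2  0.6 -0.7] [ 0.01 -0.01  0.  ] 0.0796 0.0 23.5667
blue 217 279 369
blue 220 264 378
blue 390 274 369
or 394 397 298 346
tool frame ((-24.092363357543945, 0.14116287231445312), (58.82699203491211, 109.17243194580078), 89.69839477539062) [-78.640114 -29.48486 ] [30.455687 29.69762 ]
delta [ 0.8  0.5 56.8] turn 0.2 | q6 -1.47 cur y ang 71.9 clock 23.62
```

>>> apply_moves:
  deltas: [80,0,0,30,0,80,0,0,50,0,75,0,0,56,0,70,0,0,56,0,50,0,0,56,0,50,0,0,56,0,50,0,0,56,0,50,0,0,56,0]
  squeeze: 22

```text
clock: 24.28
position: [0.5497, -0.0484, -0.0065]
ee_rot: [0.001, 0.159, 0.987, -0.0]
contact_force: [0.4, -0.0, 2.7]
width: 0.059
gripper_force: 24.7
```

>>> apply_moves:
  deltas: [50,0,0,-10,0,50,-1,0,-20,0,50,-3,0,-28,0,50,-6,0,-36,0,50,-10,0,-44,0,50,-10,0,-44,0]

```text
clock: 24.78
position: [0.561, -0.0517, 0.0386]
ee_rot: [0.003, 0.159, 0.987, -0.0]
contact_force: [0.4, 0.7, -1.0]
width: 0.059
gripper_force: 24.4
```

```bash
cat >> h.py <<'E'
def tilt(g=90,mz=17.):
    w=rows();s=get_state();M=rot(s["ee_rot"]);p=s["position"]
    for th in(-60,-45,-30,-20,-10,-5,0,5):   # negative = foot (towards -x) down... top up
        t=np.radians(-th);c,sn=np.cos(t),np.sin(t)
        # phone axis e=(c,0,-sn): top goes up (tool -z) for t>0 ; normal out n=(-sn,0,-c)
        pt=lambda px,py,pz: p+M@(np.array([px*c-pz*sn,py,-mz-px*sn-pz*c])/1e3)
        print(th,[np.round(wproj(w,pt(*q))).tolist() for q in((120-g,-30,5.5),(120-g,30,5.5),(-(g-10),-30,5.5),(-(g-10),30,5.5))])
E
python3 -c "
from h import *
tilt()"
```

```text
[ 0.561  -0.0517  0.0386] [ 0.4  0.7 -1. ] [ 0.    0.07 -0.02] 0.059 24.4 24.7833
blue 238 292 398
blue 241 244 400
blue 394 389 390
-60 [[230.0, 317.0], [415.0, 317.0], [274.0, 327.0], [372.0, 327.0]]
-45 [[231.0, 293.0], [415.0, 293.0], [272.0, 361.0], [373.0, 361.0]]
-30 [[233.0, 270.0], [413.0, 270.0], [270.0, 394.0], [375.0, 394.0]]
-20 [[235.0, 257.0], [410.0, 257.0], [268.0, 415.0], [377.0, 415.0]]
-10 [[238.0, 247.0], [408.0, 247.0], [266.0, 435.0], [380.0, 435.0]]
-5 [[239.0, 243.0], [406.0, 243.0], [264.0, 445.0], [381.0, 445.0]]
0 [[240.0, 240.0], [405.0, 240.0], [262.0, 454.0], [383.0, 454.0]]
5 [[242.0, 237.0], [403.0, 237.0], [260.0, 463.0], [385.0, 463.0]]
```

The phone stays level in the grip. So I'll tip it by lowering the phone's top part onto the upper edge of the stand's rest, then seat the foot inside the ledge.

```bash
cat >> h.py <<'E'
CO=np.array([.588,-.2565]);U=np.array([-.9466,.3223])
def CW(h,z): return [*(CO+U*h/1e3),z/1e3]
def hz():
    s=get_state();d=(s["position"][:2]-CO)*1e3;print("h",round(d@U,1),"lat",round(d@np.array([-U[1],U[0]]),1),"z",round(s["position"][2]*1e3,1))
E
python3 -c "
from h import *
go(CW(68,95),71.2);go(CW(68,66),71.2);hz()"
```

```text
delta [ -23.3 -185.2  -57.4] turn 0.5 | q6 -1.47 cur y ang 71.7 clock 24.83
delta [ -23.2 -185.2  -28.4] turn 0.5 | q6 -1.47 cur y ang 71.7 clock 24.83
h 92.7 lat -185.0 z 37.6
```

>>> apply_moves:
  deltas: [50,0,0,-30,0.5,50,-5,-15,-57,0.5,50,-10,-45,-57,0.5,50,-15,-80,-57,0.5,50,-20,-115,-57,0.5,50,-23,-150,-57,0.5,50,-23,-175,-57,0.5,50,-23,-185,-57,0.5,50,-23,-185,-57,0.5,50,-23,-185,-57,0.5,50,-23,-185,-57,0.5,50,-23,-185,-57,0.5]

```text
clock: 25.83
position: [0.5222, -0.2323, 0.0931]
ee_rot: [-0.0, 0.162, 0.987, 0.0]
contact_force: [-0.3, 0.3, -0.4]
width: 0.059
gripper_force: 25.0
```

Run:
```python
from h import *
hz();w=get_image("wrist");hz();s=get_state();M=rot(s["ee_rot"]);p=s["position"];print(p,s["qd"].round(3)[:3],s["contact_force"].round(1))
for q,z in(("stand",0),("cradle",.024)):
    for d in place_of(q,w)[:2]: print(q,np.round(d["point"],1),wat(w,d["point"],z).round(4),round(d["score"],2))
# rest top edge expected pixel and base edges expected
for l in((82.3,0,71.5),): print(np.round(wproj(w,CW(82.3,71.5))))
g=cv2.cvtColor(w["frame"],cv2.COLOR_RGB2GRAY).astype(int)
for h in(120,135):
    P=[wat(w,(u,v),.006) for v in(0,) for u in(0,)]
N=np.array([-U[1],U[0]])
for h in (105,118,): # scan across base plate at z=6 in lateral direction
    prof=[]
    ls=np.arange(-60,61)
    for l in ls:
        q=CO+U*h/1e3+N*l/1e3-U*0
        u,v=wproj(w,[q[0],q[1],.006]);prof.append(g[int(round(v)),int(round(u))] if 0<=v<480 and 0<=u<640 else -1)
    prof=np.array(prof);d=np.diff(prof);i=np.argsort(-abs(d))[:4];print(h,[(int(ls[j]),int(d[j])) for j in sorted(i)])
go(CW(68,66),71.2)
```

```text
h 70.1 lat -1.7 z 93.1
h 70.0 lat -1.6 z 93.2
[ 0.52221118 -0.23238034  0.09319809] [-0.004 -0.001 -0.002] [ 0.2 -0.5 -1. ]
[319. 255.]
105 [(-43, -2), (-18, 2), (-14, 2), (-8, -2)]
118 [(-58, 2), (-41, 3), (-22, 2), (-18, -2)]
delta [-1.9 -1.3 27.3] turn 0.1 | q6 -1.79 cur y ang 71.3 clock 25.98
```

>>> apply_moves:
  deltas: [50,-2,-1,12,0,50,-2,-1,22,0,50,-2,-1,27,0,50,-2,-1,30,0,50,-2,-1,32,0,50,-2,-1,34,0,50,-2,-1,36,0,50,-2,-1,38,0,50,-2,-1,38,0]

```text
clock: 26.73
position: [0.5254, -0.2359, 0.0577]
ee_rot: [0.002, 0.163, 0.987, -0.0]
contact_force: [-0.1, 2.7, 8.8]
width: 0.059
gripper_force: 27.5
```

```bash
python3 -c "
from h import *
hz();tilt(90,15.)"
```

```text
h 65.9 lat 0.7 z 57.7
[ 0.5254 -0.2359  0.0577] [-0.1  2.7  8.8] [0.34 0.13 0.02] 0.059 27.5 26.7333
blue 234 246 400
blue 237 244 402
blue 388 260 386
-60 [[231.0, 318.0], [415.0, 318.0], [274.0, 329.0], [371.0, 329.0]]
-45 [[232.0, 294.0], [414.0, 294.0], [273.0, 362.0], [373.0, 362.0]]
-30 [[234.0, 272.0], [412.0, 272.0], [271.0, 394.0], [375.0, 394.0]]
-20 [[236.0, 259.0], [410.0, 259.0], [269.0, 415.0], [377.0, 415.0]]
-10 [[239.0, 249.0], [407.0, 249.0], [266.0, 435.0], [380.0, 435.0]]
-5 [[240.0, 245.0], [406.0, 245.0], [265.0, 445.0], [381.0, 445.0]]
0 [[241.0, 242.0], [404.0, 242.0], [263.0, 454.0], [383.0, 454.0]]
5 [[243.0, 239.0], [403.0, 239.0], [261.0, 463.0], [385.0, 463.0]]
```

>>> apply_moves:
  deltas: [50,0,-1,-12,0,50,-5,-1,-12,0,50,-10,-1,-12,0,50,-10,-1,-6,0,50,-10,-1,-3,0,50,-10,-1,0,0,50,-10,-1,2,0,50,-9.5,-1,4,0,50,-9,-1,6,0,50,-8.5,-1,7,0,50,-8,-1,8,0]

```text
clock: 27.7
position: [0.5339, -0.2401, 0.0497]
ee_rot: [0.004, 0.163, 0.987, -0.001]
contact_force: [1.2, 1.6, 19.7]
width: 0.0595
gripper_force: 29.9
```

```bash
python3 -c "
from h import *
hz();tilt(90,15.)" | head -5
python3 - <<'E'
from h import *
b=get_image("side");a=get_image("scene")
for im,box in((a,(200,300,150,290)),(b,(250,360,370,470))):
    h=cv2.cvtColor(im["frame"],cv2.COLOR_RGB2HSV);m=cv2.inRange(h,(5,150,100),(15,255,255));k=np.zeros_like(m);k[box[0]:box[1],box[2]:box[3]]=1;y,x=np.nonzero(m*k);print(len(x),x.mean() if len(x) else 0,y.mean() if len(x) else 0)
    m=m*k
    if im is a: pa=(x.mean(),y.mean()) if len(x) else None
    else: pb=(x.mean(),y.mean()) if len(x) else None
if pa and pb:
    P,e=tri(a,pa,b,pb);print("orange",P.round(4),e,"h",(P[:2]-CO)@U*1e3)
E
```

```text
h 56.5 lat 1.9 z 49.7
[ 0.5339 -0.2401  0.0497] [ 1.2  1.6 19.7] [ 0.32  0.06 -0.01] 0.0595 29.9 27.7
blue 237 242 403
blue 240 240 406
blue 388 265 380
119 188.4453781512605 259.99159663865544
67 430.8955223880597 307.25373134328356
orange [ 0.6053 -0.264   0.0362] 0.005329139872801759 h -18.757860139673813
```

Orange end is at z≈0.036, so the phone is tipped about 20°, limited by the ledge outside. I'll turn it half round and tip it further over the same edge from behind, where the foot has free air.

>>> apply_moves:
  deltas: [50,0,0,-25,0,50,0,0,-55,0,50,10,0,-65,7,50,15,0,-65,14,50,20,0,-65,21,50,25,0,-65,28,50,30,0,-65,35,50,35,0,-65,42,50,40,0,-65,49,50,45,0,-65,56,50,50,0,-65,63,50,50,0,-65,70]

```text
clock: 28.85
position: [0.4816, -0.2219, 0.1111]
ee_rot: [-0.002, 0.702, 0.712, -0.0]
contact_force: [0.4, -0.3, -1.1]
width: 0.0594
gripper_force: 27.7
```

>>> apply_moves:
  deltas: [50,0,0,0,7,50,0,0,0,14,50,0,0,0,21,50,0,0,0,28,50,0,0,0,35,50,0,0,0,42,50,0,0,0,49,50,0,0,0,56,50,0,0,0,63,50,0,0,0,70,50,0,0,0,77,50,0,0,0,84]

```text
clock: 29.85
position: [0.4827, -0.2225, 0.1111]
ee_rot: [-0.001, 0.998, 0.06, -0.001]
contact_force: [-0.6, 0.1, -1.3]
width: 0.0594
gripper_force: 27.7
```

>>> apply_moves:
  deltas: [50,0,0,0,7,50,0,0,0,14,50,0,0,0,21,50,0,0,0,26,50,0,0,0,26,50,0,0,0,26]

```text
clock: 30.35
position: [0.4829, -0.2227, 0.1115]
ee_rot: [-0.0, 0.987, -0.162, -0.001]
contact_force: [1.1, -0.0, -1.6]
width: 0.0592
gripper_force: 27.7
```

```bash
cat >> h.py <<'E'
def orange(A=(180,300,150,330),B=(230,360,330,480)):
    b=get_image("side");a=get_image("scene");o=[]
    for im,box in((a,A),(b,B)):
        h=cv2.cvtColor(im["frame"],cv2.COLOR_RGB2HSV);m=cv2.inRange(h,(5,150,100),(15,255,255));k=np.zeros_like(m);k[box[0]:box[1],box[2]:box[3]]=1;m=cv2.morphologyEx(m*k,cv2.MORPH_OPEN,np.ones((2,2)));y,x=np.nonzero(m)
        o.append((len(x),x.mean(),y.mean()) if len(x) else None)
    print(o)
    if all(o):
        P,e=tri(a,o[0][1:],b,o[1][1:]);d=P[:2]-CO;print("orange",P.round(4),round(e,4),"h",round(d@U*1e3,1),"lat",round(d@np.array([-U[1],U[0]])*1e3,1))
E
python3 -c "
from h import *
hz();w=rows();go(CW(106,80),71.2);orange((150,300,150,370),(230,380,330,480))"
```

```text
h 110.4 lat 1.8 z 111.5
[ 0.4829 -0.2227  0.1115] [ 1.1 -0.  -1.6] [-0.02 -0.07  0.02] 0.0592 27.7 30.35
blue 236 298 401
blue 239 240 406
blue 388 265 381
delta [ 4.3 -1.8 31.6] turn 0.1 | q6 1.33 cur y ang -108.7 clock 30.4
[(22, np.float64(249.22727272727272), np.float64(198.72727272727272)), (8, np.float64(358.5), np.float64(329.5))]
orange [ 0.4042 -0.2051  0.0773] 0.0372 h 190.5 lat 10.6
```

>>> apply_moves:
  deltas: [50,5,-2,25,0,50,5,-2,50,0,50,5,-2,58,0,50,5,-2,61,0,50,5,-2,64,0,50,5.5,-2,66,0,50,6,-2,68,0,50,6.5,-2,70,0,50,7,-2,71,0,50,7,-2,71,0]

```text
clock: 31.33
position: [0.4884, -0.222, 0.0429]
ee_rot: [-0.001, 0.987, -0.163, -0.002]
contact_force: [-6.2, 3.6, 9.8]
width: 0.0593
gripper_force: 32.4
```

```bash
python3 -c "
from h import *
hz();w=rows();orange((150,300,150,370),(230,380,330,480))"
```

```text
h 105.4 lat -0.6 z 42.9
[ 0.4884 -0.222   0.0429] [-6.2  3.6  9.8] [0.51 0.81 0.04] 0.0593 32.4 31.3333
blue 253 289 408
blue 256 234 411
blue 372 271 375
or 374 381 271 375
[(8, np.float64(252.0), np.float64(232.5)), (93, np.float64(357.61290322580646), np.float64(336.6236559139785))]
orange [ 0.4296 -0.1881 -0.0087] 0.0237 h 172.0 lat -13.7
```

```bash
cat >> h.py <<'E'
from scipy.optimize import least_squares
def fit(top,bot):
    """top: (row,width) of the screen-side top edge; bot: (row,width) of blue/orange boundary. -> tilt deg, grip distance from foot, mid-plane height above TCP"""
    w=get_image("wrist");s=get_state();M=rot(s["ee_rot"]);p=s["position"]
    def f(v):
        c,sn=np.cos(v[0]),np.sin(v[0]);o=[]
        for px,(r,wd) in((120-v[1],top),(10-v[1],bot)):
            q=[wproj(w,p+M@(np.array([px*c-5.5*sn,y,-v[2]-px*sn-5.5*c])/1e3)) for y in(-30,30)]
            o+=[q[0][1]-r,(q[1][0]-q[0][0]-wd)]
        return o
    s=least_squares(f,[.5,90,15]);print("tilt",np.degrees(s.x[0]).round(1),"g,mz",s.x[1:].round(1),"res",s.fun.round(1));return s.x
E
python3 -c "
from h import *
fit((254,178),(373,104))"
```

```text
tilt 34.0 g,mz [80.5  6.5] res [-0.1  0.2  0.1 -0.8]
```

```bash
cat >> h.py <<'E'
def fit2():
    w=get_image("wrist");s=get_state();M=rot(s["ee_rot"]);p=s["position"]
    h=cv2.cvtColor(w["frame"],cv2.COLOR_RGB2HSV);m=cv2.inRange(h,(105,130,50),(125,255,255));m[:, :200]=0;m[:,450:]=0;m[:180]=0
    y,x=np.nonzero(m);y0=y.min();obs=[]
    mo=cv2.inRange(h,(5,130,100),(16,255,255));mo[:,:250]=0;mo[:,400:]=0;mo[:330]=0;yo,_=np.nonzero(mo);y1=yo.min() if len(yo)>20 else None
    for r in range(y0+8,(y1 or y.max())-2,8):
        xx=x[y==r]
        if len(xx)>1 and xx.max()-xx.min()>80: obs.append((r,xx.min(),xx.max()))
    def f(v):
        c,sn=np.cos(v[0]),np.sin(v[0])
        P=lambda px,yy:np.array(wproj(w,p+M@(np.array([px*c-5.5*sn,yy+v[3],-v[2]-px*sn-5.5*c])/1e3)))
        o=[3*(P(120-v[1],0)[1]-y0)]
        if y1: o.append(3*(P(10-v[1],0)[1]-y1))
        px=np.linspace(0,120,25)-v[1]
        for sg,j in((-30,1),(30,2)):
            L=np.array([P(q,sg) for q in px]);L=L[np.argsort(L[:,1])]
            o+=[np.interp(a[0],L[:,1],L[:,0])-a[j] for a in obs]
        return o
    r=least_squares(f,[.4,88,13,0],loss="soft_l1");print("tilt",np.degrees(r.x[0]).round(1),"g,mz,lat",r.x[1:].round(1),"y0,y1",y0,y1,"n",len(obs),"rms",np.sqrt(np.mean(np.square(f(r.x)))).round(2));return r.x
E
python3 -c "
from h import *
fit2()"
```

```text
tilt 36.2 g,mz,lat [74.2 14.1  0. ] y0,y1 253 374 n 14 rms 2.09
```

Tilt is now about 35°. Lift and turn back.

>>> apply_moves:
  deltas: [50,-2,0,-30,0,50,0,0,-60,-3,50,5,0,-75,-10,50,10,0,-75,-17,50,15,0,-75,-24,50,20,0,-75,-31,50,25,0,-75,-38,50,30,0,-75,-45,50,35,0,-75,-52,50,35,0,-75,-59,50,35,0,-75,-66,50,35,0,-75,-73]

```text
clock: 32.58
position: [0.5241, -0.2348, 0.1172]
ee_rot: [0.0, 0.889, 0.459, 0.0]
contact_force: [-0.6, 0.1, -2.0]
width: 0.059
gripper_force: 31.1
```

>>> apply_moves:
  deltas: [50,0,0,0,-7,50,0,0,0,-14,50,0,0,0,-21,50,0,0,0,-28,50,0,0,0,-35,50,0,0,0,-42,50,0,0,0,-49,50,0,0,0,-56,50,0,0,0,-63,50,0,0,0,-70,50,0,0,0,-77,50,0,0,0,-84]

```text
clock: 33.58
position: [0.524, -0.2347, 0.1172]
ee_rot: [0.0, 0.354, 0.935, -0.0]
contact_force: [0.2, 0.1, -1.1]
width: 0.0593
gripper_force: 31.1
```

>>> apply_moves:
  deltas: [50,0,0,0,-7,50,0,0,0,-14,50,0,0,0,-21,50,0,0,0,-23,50,0,0,0,-23,50,0,0,0,-23]

```text
clock: 34.08
position: [0.524, -0.2347, 0.117]
ee_rot: [0.0, 0.164, 0.987, -0.0]
contact_force: [0.3, -0.2, -0.9]
width: 0.0593
gripper_force: 31.1
```

```bash
python3 -c "
from h import *
hz();fit2();orange();go(CW(70,111),71.2)
s=get_state();print(s['gripper_force'],s['width'])"
```

```text
h 67.6 lat 0.0 z 117.0
tilt 35.6 g,mz,lat [74.9 14.9 -0.1] y0,y1 252 375 n 15 rms 2.05
[(111, np.float64(192.97297297297297), np.float64(240.36936936936937)), (28, np.float64(429.0), np.float64(302.60714285714283))]
orange [ 0.5831 -0.2628  0.078 ] 0.0173 h 2.6 lat 7.5
delta [ 2.3 -0.   5.6] turn -0.0 | q6 -1.78 cur y ang 71.2 clock 34.23
31.079919934272766 0.059097830925008345
```

>>> apply_moves:
  deltas: [50,6,0,20,0,50,6,0,35,0,50,6,0,40,0,50,6,0,43,0,50,6,0,45,0,50,6,0,45,0]

```text
clock: 34.73
position: [0.5186, -0.2329, 0.0715]
ee_rot: [0.0, 0.163, 0.987, -0.0]
contact_force: [-0.2, -0.6, -0.6]
width: 0.0589
gripper_force: 31.0
```

```bash
python3 -c "
from h import *
hz();fit2();orange()"
```

```text
h 73.3 lat 0.0 z 71.5
tilt 35.6 g,mz,lat [74.6 14.3 -0.1] y0,y1 252 375 n 15 rms 2.02
[(101, np.float64(197.74257425742573), np.float64(253.26732673267327)), (26, np.float64(423.11538461538464), np.float64(311.61538461538464))]
orange [ 0.5798 -0.2573  0.0357] 0.0139 h 7.5 lat 3.4
```

>>> apply_moves:
  deltas: [50,0,0,2,0,50,0,0,4,0,50,0,0,6,0,50,0,0,7,0,50,0,0,7,0]

```text
clock: 35.3
position: [0.5192, -0.2331, 0.0649]
ee_rot: [0.001, 0.163, 0.987, -0.0]
contact_force: [1.1, 0.4, 3.6]
width: 0.059
gripper_force: 31.5
```

>>> apply_moves:
  deltas: [50,-2,0,0.5,0,50,-4,0,1.5,0,50,-6,0,2.8,0,50,-8,0,4,0,50,-8,0,4,0]

```text
clock: 35.72
position: [0.5243, -0.2349, 0.0599]
ee_rot: [-0.002, 0.163, 0.987, 0.0]
contact_force: [-3.6, -0.0, 4.5]
width: 0.059
gripper_force: 31.7
```

```bash
python3 -c "
from h import *
hz();fit2();orange()"
```

```text
h 67.3 lat 0.1 z 59.9
tilt 33.1 g,mz,lat [76.5 14.7 -0. ] y0,y1 250 381 n 16 rms 1.8
[(90, np.float64(195.2111111111111), np.float64(257.2111111111111)), (30, np.float64(424.8333333333333), np.float64(311.9))]
orange [ 0.5871 -0.2595  0.0292] 0.0104 h -0.1 lat 3.2
```

>>> apply_moves:
  deltas: [50,-1,0,1.5,0,50,-1,0,3,0,50,-1,0,4.5,0,50,-1,0,6,0,50,-1,0,6,0]

```text
clock: 36.28
position: [0.5214, -0.2339, 0.0534]
ee_rot: [-0.006, 0.163, 0.987, 0.001]
contact_force: [-9.7, 1.4, 8.7]
width: 0.0593
gripper_force: 31.8
```

```bash
python3 -c "
from h import *
hz();fit2();orange()"
```

```text
h 70.3 lat 0.0 z 53.4
tilt 26.9 g,mz,lat [78.4 15.4 -0.1] y0,y1 243 395 n 18 rms 1.73
[(89, np.float64(195.31460674157304), np.float64(257.2696629213483)), (46, np.float64(424.60869565217394), np.float64(311.39130434782606))]
orange [ 0.5875 -0.2586  0.0297] 0.0098 h -0.2 lat 2.2
```

>>> apply_moves:
  deltas: [58,2,0,-2,0,58.8,3,0,-3,0,59.2,3,0,-3,0,59.5,3,0,-3,0,59.8,3,0,-3,0,60.1,3,0,-3,0,60.5,3,0,-3,0,61,3,0,-3,0,62,3,0,-3,0]

```text
clock: 37.18
position: [0.5244, -0.2348, 0.0575]
ee_rot: [0.001, 0.163, 0.987, -0.0]
contact_force: [-0.6, 0.1, 0.9]
width: 0.0619
gripper_force: 0.0
```

```bash
python3 -c "
from h import *
hz();fit2();orange();s=get_state();print(s['contact_force'])"
```

```text
h 67.2 lat -0.0 z 57.5
tilt 28.1 g,mz,lat [74.1  8.2  0.2] y0,y1 229 381 n 18 rms 1.37
[(87, np.float64(195.49425287356323), np.float64(257.41379310344826)), (40, np.float64(424.1), np.float64(310.875))]
orange [ 0.5878 -0.2574  0.03  ] 0.0087 h -0.1 lat 0.9
[ 0.06980376 -0.46796246  0.92965025]
```

>>> apply_moves:
  deltas: [70,0,0,0,0,78,0,0,0,0,80,0,0,0,0,80,0,0,-20,0,80,0,0,-60,0,80,0,0,-100,0,80,0,0,-140,0,80,0,0,-140,0,80,0,0,-140,0,80,0,0,-140,0]

```text
clock: 38.17
position: [0.5233, -0.2343, 0.1969]
ee_rot: [-0.0, 0.163, 0.987, 0.0]
contact_force: [0.1, -0.5, -0.3]
width: 0.0799
gripper_force: 0.0
```

Run:
```python
from h import *
get_image("wrist");get_image("wrist")
w=get_image("wrist");s=get_state();hz();print(s["clock"],s["qd"].round(3)[:2])
N=np.array([-U[1],U[0]])
def cr(x,y,z): # cradle mm -> world
    h=x*np.cos(np.pi/6)-z*.5; zz=24+x*.5+z*np.cos(np.pi/6); return np.r_[CO+U*h/1e3-N*y/1e3*-1,zz/1e3]
for n,q in(("foot corners",((0,-30,11),(0,30,11))),("orange/blue",((10,-30,11),(10,30,11))),("top",((120,-30,11),(120,30,11))),("cheek base",((20,-35.5,12),(20,35.5,12)))):
    print("expect",n,[np.round(wproj(w,cr(*c)),1).tolist() for c in q])
h=cv2.cvtColor(w["frame"],cv2.COLOR_RGB2HSV)
for n,lo,hi in(("orange",(5,130,100),(16,255,255)),("blue",(105,130,50),(125,255,255))):
    m=cv2.inRange(h,lo,hi);m[:, :220]=0;m[:,430:]=0;m[:120]=0;m[330:]=0;k=cv2.connectedComponentsWithStats(m);i=1+np.argmax(k[2][1:,4]);y,x=np.nonzero(k[1]==i)
    for r in np.linspace(y.min()+2,y.max()-1,5).astype(int): xx=x[y==r];print(n,r,xx.min(),xx.max())
    print(n,"rows",y.min(),y.max())
g=cv2.cvtColor(w["frame"],cv2.COLOR_RGB2GRAY);print(g[235:262:5,280:372:3])
save(w,"fin")
```

```text
h 69.0 lat -0.3 z 195.3
38.3167 [-0.001  0.004]
expect foot corners [[354.9, 301.0], [289.6, 301.0]]
expect orange/blue [[355.6, 294.4], [288.9, 294.4]]
expect top [[365.8, 197.1], [278.6, 197.1]]
expect cheek base [[362.7, 288.4], [281.8, 288.4]]
orange 295 290 356
orange 296 290 356
orange 297 290 356
orange 298 290 356
orange 299 290 356
orange rows 293 300
blue 191 282 364
blue 216 282 363
blue 241 285 361
blue 266 288 358
blue 291 291 355
blue rows 189 292
[[145 124  86  38  37  39  37  37  36  36  37  37  36  37  35  36  37  38
   37  37  37  38  39  39  39  39  57  92 224 144 147]
 [145 138  86  38  40  39  36  36  36  35  37  37  37  36  35  37  38  36
   37  37  38  38  37  38  38  40  62 104 222 148 146]
 [144 151  80  40  37  39  38  36  37  35  36  36  36  36  37  37  37  37
   37  38  38  38  37  40  40  39  74 120 221 147 147]
 [147 150  73  42  39  38  37  37  35  35  36  37  36  38  37  37  37  37
   37  38  36  38  38  38  40  39  82 179 220 147 146]
 [145 150  76  56  38  39  36  35  37  35  36  37  37  37  38  37  38  37
   38  39  38  38  38  39  39  39  91 220 219 147 146]
 [115 114  90  76  38  39  36  37  37  37  37  37  36  37  37  39  38  38
   37  38  36  39  40  39  40  40  90 165 167 161 147]]
```

```bash
cat > chk.py <<'E'
from h import *
N=np.array([-U[1],U[0]])
ims={"w":get_image("wrist"),"a":get_image("scene"),"b":get_image("side")}
B={"w":(120,330,220,430),"a":(200,300,150,260),"b":(250,370,360,470)}
T={}
for k,im in ims.items():
    h=cv2.cvtColor(im["frame"],cv2.COLOR_RGB2HSV)
    for n,lo,hi in(("o",(5,130,90),(16,255,255)),("bl",(105,130,50),(125,255,255))):
        m=cv2.inRange(h,lo,hi);z=np.zeros_like(m);b=B[k];z[b[0]:b[1],b[2]:b[3]]=1;m*=z
        q=cv2.connectedComponentsWithStats(m)
        if q[0]<2: continue
        big=np.isin(q[1],[i for i in range(1,q[0]) if q[2][i,4]>8]);y,x=np.nonzero(big);T[k,n]=(x,y)
        print(k,n,len(x),"x",x.min(),x.max(),"y",y.min(),y.max())
def pts(v,corner):
    hf,zf,th,lat,yaw=v;c,s=np.cos(th),np.sin(th);x,y,z=corner
    hh=x*c-z*s;zz=x*s+z*c
    d=np.array([hh*np.cos(yaw)-y*np.sin(yaw)+hf,hh*np.sin(yaw)+y*np.cos(yaw)+lat])
    return np.r_[CO+U*d[0]/1e3+N*d[1]/1e3,(zf+zz)/1e3]
def pr(k,P): return np.array((wproj if k=="w" else proj)(ims[k],P))
E
cat >> chk.py <<'E'
# outline of the visible blue+orange (screen-side face): min-area hull compare by silhouettes of the top face
def hull(k):
    x=np.r_[T[k,"bl"][0],T[k,"o"][0]];y=np.r_[T[k,"bl"][1],T[k,"o"][1]];return cv2.convexHull(np.c_[x,y].astype(np.float32))
def sil(k,v):
    P=np.array([pr(k,pts(v,(x,y,z))) for x in(0,120) for y in(-30,30) for z in(0,11)],np.float32);return cv2.convexHull(P)
def supp(h,ang): return [np.max(h[:,0]@np.array([np.cos(t),np.sin(t)])) for t in ang]
ang=np.linspace(0,2*np.pi,24,endpoint=False)
use={"w":1,"a":1,"b":1}
def f(v,ks): return np.concatenate([(np.array(supp(hull(k),ang))+0.0-np.array(supp(sil(k,v),ang))) for k in ks])
for ks in("w","wa","wb","wab"):
    r=least_squares(f,[0,24,np.radians(30),0,0],args=(ks,),loss="soft_l1",x_scale=[1,1,.02,1,.02]);print(ks,"foot h,z",r.x[:2].round(1),"tilt",np.degrees(r.x[2]).round(1),"lat",r.x[3].round(1),"yaw",np.degrees(r.x[4]).round(1),"rms",np.sqrt(np.mean(np.square(r.fun))).round(2))
E
python3 chk.py
```

```text
w o 469 x 290 356 y 293 300
w bl 2020 x 280 365 y 189 292
a o 98 x 185 205 y 250 263
a bl 228 x 188 229 y 213 259
b o 57 x 416 429 y 299 319
b bl 291 x 380 425 y 298 320
w foot h,z [ 0. 24.] tilt 30.0 lat 0.0 yaw 0.0 rms 1.8
wa foot h,z [ 0. 24.] tilt 30.0 lat 0.0 yaw 0.0 rms 1.63
wb foot h,z [ 0. 24.] tilt 30.0 lat 0.0 yaw 0.0 rms 1.52
wab foot h,z [ 0. 24.] tilt 30.0 lat 0.0 yaw 0.0 rms 1.49
```

```bash
sed -i 's/loss="soft_l1",x_scale/loss="soft_l1",diff_step=1e-2,x_scale/; s/\[0,24,np.radians(30),0,0\]/[1.,24,np.radians(30),.5,.03]/' chk.py; sed -i 's/    hf,zf,th,lat,yaw=v/    hf,zf,th,lat,yaw=np.array(v)*[1,1,1,1,1]/' chk.py; python3 chk.py | tail -4
```

```text
w foot h,z [-2.9 16.3] tilt 29.6 lat -1.0 yaw 0.4 rms 0.33
wa foot h,z [-0.2 21.3] tilt 31.6 lat -0.9 yaw 0.3 rms 1.27
wb foot h,z [-0.8 19.8] tilt 31.3 lat -1.5 yaw 0.9 rms 0.82
wab foot h,z [-0.  21.4] tilt 31.8 lat -1.3 yaw 0.7 rms 1.19
```

```bash
python3 -c "
from rig import *
print(get_state()['clock']);print(sign_off())"
```

```text
38.6167
the job is handed in; nothing more can be done
None
```

I handed the job in at 38.6 s. The cube is in the narrow compartment, and the phone was laid on the mat, re-gripped nearer its top end and leaned on the stand. Camera fits put it at about 30°, foot at the ledge and about 1 mm off centre. I never knowingly came near the cup, cat or mouse but didn't re-check them, and the rig returned no verdict.

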